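# Put the mincer's parts away in their shadow-cut inserts

### The arm

A 7-joint arm with a two-finger parallel gripper is mounted at the origin on the work surface. World frame = base frame: x ahead of the robot, y to its left, z up, the work surface at z = 0. Lengths are in m, angles in rad, forces in N, time in s.
With the tool pointing down it reaches from about 0.4 to 0.85 m from the base axis. Payload 10.4 kg.
Tool frame: the origin (TCP) lies at the very end of the fingers, on their centre line; the grasp point (between the pads) lies r.grasp_offset behind it (r.grasp_offset is the distance from the TCP to the grasp point, in m); z points along the fingers, y is the direction in which the jaws open and shut (so a half turn about z gives the same grasp; the last joint's range is limited). The gripper opens to 87 mm and grips with 3 to 60 N. Pads are 19 mm wide; open, the fingers measure 117 mm over their backs; the gripper's body (75 mm by 190 mm) begins 51 mm behind the grasp point.
Start: joints at [1.242, 0.332, -0.065, 1.46, 0.022, 1.35, -0.088], TCP at [0.188, -0.596, 0.223] pointing down, gripper open.
Joint ranges: [-2.6, 2.6], [-0.5, 2.12], [-1.47, 1.34], [0.16, 2.42], [-1.27, 4.41], [0.06, 2.06], [-2.6, 2.6]. Speed limits (rad/s): [2.22, 2.22, 2.79, 2.79, 3.14, 3.14, 3.14].

### API

Orientations are given as a unit quaternion [x, y, z, w].
In Python, from bench import read_state, cams, job, r gives the robot as it stands. The module is installed in compiled form; this text tells all that it offers.
- The arm moves only by the tool arm_command, never from a script. Its argument "increments" is a list of rows, each an object of numbers: "gripper": the opening in per cent of the stroke, from 0 (shut) to 100 (fully open); "dx", "dy", "dz": the shift along the tool's x, y, z in m; "spin": the turn about the tool's z in degrees. In form: [{"gripper": .., "dx": .., "dy": .., "dz": .., "spin": ..}, ...]. A call has exactly 8 rows; each row shifts and turns the commanded pose from where the row before left it, along the tool's axes as they then stand; what a row does not reach is not made up. A row lasts 1/8 s, in which the tool goes at most 62.5 mm and 10.7 degrees, less where a joint would pass 70% of its speed; a pose out of reach is approached as far as the arm can. A call with a gripper value outside its range is refused whole. The fingers move at their own pace and stop on an object; "grip_force" is the grip in N (left out, the last holds). Time passes only in rows, so rows that do not move let the fingers close, or fill a call up. It gives the time, the measured TCP pose, the force and the opening at its end, in the units of the state.
- read_state(): the state, without advancing time (a new reading comes with each control period).
- cams.camera(name): name is "scene" or "top" or "wrist"; returns the picture (400x640x3 uint8, red, green, blue); there is no depth.
- cams.camera_info(name): a dict with "K" (3x3 intrinsics, pixels), "k1" (the pictures are not rectified: a ray, as slopes to the right and down, at radius r is drawn at 1 + k1 r^2 times it, then the intrinsics apply), "rvec" (rotation vector, rad) and "tvec" (3), from world to camera coordinates, as OpenCV has them. Camera axes: x right, y down, z forward; pixel columns grow to the right and rows downward; lengths in m; the calibration is good to about 2 mm. A picture is of the moment at which its call begins: read the wrist's pose just before it. camera_info takes no time and is no camera call; for the wrist camera it gives the pose at the moment of the call.
- job.close_job(): hands the job in, once; it reports no verdict.
The state is a dict: "time": time; "joint_positions": joint angles; "joint_vel": joint speeds; "joint_torque": joint torques, N m; "ee_pos": TCP position; "eef_rot": TCP orientation; "ft_force": force on the tool from outside, world axes, zero at the start; "torque": the same for the moment, N m; "width": finger opening in m.
Only numpy, scipy, OpenCV 4.12 (cv2) and the standard library are available. Lean on these libraries where they do the work, as an engineer would, in place of code of your own. Each camera call takes 0.05 s, during which the arm holds its last target.

### The job

Put the mincer's four loose parts (perforated plate, cross knife, white locking ring and red-handled key) away, each in the storage insert whose cut-out has its outline, lying flat, right way up and fully down on the yellow floor. Leave the little white ramekin and the amber spice jar standing where they are.

Things in the scene. Friction and masses are not known exactly. Their poses are not given: they have to be found in the camera images.
- hole_plate: Bright steel perforated mincer plate: a round disc 48 mm across, 18 mm high, lying flat, its top dotted with small dark holes. Origin: centre of its underside, z up; round, so its yaw does not matter. About 160 g.
- cross_knife: Mincer knife: a flat steel cross of four equal arms, tip to tip 72 mm, arms 16 mm wide and 10 mm high, along its own x and y, with a square brass hub in the middle, 22 x 22 mm (faces square to its x and y), 30 mm high, to hold it by. Origin: centre of its underside, z up. About 100 g.
- lock_ring: White plastic locking ring of the mincer: 62 mm outside, 38 mm hole, 24 mm high, lying flat. Origin: centre of its underside, z up; yaw does not matter. About 140 g.
- spanner: Short key 110 mm long along its x, lying flat. Steel head at the -x end (x -55 to -19 mm), 34 mm wide, 14 mm high, dark round spot on top; red handle x -21 to +55 mm, 20 mm wide (its y), 18 mm high. Origin: middle of its length, on the underside, z up; centre of mass within 10 mm of it. About 110 g.
- plate_insert: Fixed pad 134 (x) x 100 (y) x 13 mm: yellow floor 6 mm thick, near-black layer 7 mm on it. Origin: centre of underside, z up. Foam-like storage insert with a round cut-out for the perforated plate: 58 mm across, in the centre, 7 mm deep, plain yellow floor.
- knife_insert: Fixed pad 134 (x) x 100 (y) x 13 mm: yellow floor 6 mm thick, near-black layer 7 mm on it. Origin: centre of underside, z up. Storage insert with a cross-shaped cut-out for the knife, in the centre: arms along its x and y, 82 mm tip to tip, 26 mm wide, 7 mm deep. The cross fits at any of its four quarter turns.
- ring_insert: Fixed pad 134 (x) x 100 (y) x 13 mm: yellow floor 6 mm thick, near-black layer 7 mm on it. Origin: centre of underside, z up. Storage insert with a round cut-out for the locking ring: 72 mm across, in the centre, 7 mm deep, with a dark round post 24 mm across in the middle, as high as the top layer, which goes into the ring's hole.
- spanner_insert: Fixed pad 134 (x) x 100 (y) x 13 mm: yellow floor 6 mm thick, near-black layer 7 mm on it. Origin: centre of underside, z up. Storage insert, key-shaped cut-out 120 mm long along x, centred, 7 mm deep: head part x -60 to -14 mm, 44 mm wide; handle part x -14 to +60 mm, 30 mm wide. The key fits only with its head in the wide part (key's +x along insert's +x).
- ramekin: Bystander: small white ceramic bowl, 48 mm across the rim, 36 mm high, loose, standing among the work. Origin: centre of its underside. Not to be moved.
- spice_jar: Bystander: small amber glass jar with a green cap and a plain paper label, 38 mm across, 46 mm high, loose, standing among the work. Origin: centre of its underside. Not to be moved.

How it is judged:
At the end, for the whole second after the job is handed in: Each of the four parts lies in its own insert: centre within 10 mm of the insert's centre, underside on the cut-out's floor (3 to 9 mm above the insert's underside; the floor is at 6 mm), level within 0.1 rad, at rest and released (horizontal distance between hole_plate and plate_insert below 0.01 m and z of hole_plate in the frame of plate_insert between 0.003 and 0.009 m and angle between each of hole_plate, cross_knife, lock_ring, spanner's own z axis and vertical below 0.1 rad and linear speed of each of hole_plate, cross_knife, lock_ring, spanner below 0.02 m/s and horizontal distance between cross_knife and knife_insert below 0.01 m and z of cross_knife in the frame of knife_insert between 0.003 and 0.009 m and horizontal distance between lock_ring and ring_insert below 0.01 m and z of lock_ring in the frame of ring_insert between 0.003 and 0.009 m and horizontal distance between spanner and spanner_insert below 0.01 m and z of spanner in the frame of spanner_insert between 0.003 and 0.009 m); the robot touches nothing.
It fails at once if the white ramekin is shifted by more than 25 mm or tipped (distance of ramekin from where it was at the start of the episode above 0.025 m or angle between ramekin's own z axis and vertical above 0.5 rad).
It fails at once if the amber spice jar is shifted by more than 25 mm or tipped (distance of spice_jar from where it was at the start of the episode above 0.025 m or angle between spice_jar's own z axis and vertical above 0.5 rad).
It also fails if it takes over 104 s, if anything falls off the work surface, if the arm or the gripper's body presses on something with over 40 N, if the wrist force passes 120 N, or if a joint passes its speed limit or range.

## Working session

There is one attempt and no reset: what is moved stays moved. The work goes in short steps, Python scripts to look and compute and a tool call to move; the robot and the scene stay as the last step left them, time stands still between calls to the robot, and variables do not carry over. Pictures are saved under pics/ and viewed, and the job is handed in when it is done.

Besides the shell and the picture viewer there is one more tool, called after "Call:" as name([rows], argument=value, ...), one row to a line, values as JSON. arm_command: Moves the arm, as the interface text tells. Its arguments: {"type":"object","properties":{"increments":{"type":"array","items":{"type":"object","properties":{"gripper":{"type":"number"},"dx":{"type":"number"},"dy":{"type":"number"},"dz":{"type":"number"},"spin":{"type":"number"}}}},"grip_force":{"type":"number"}},"required":["increments"]}

```bash
mkdir -p pics
cat > h.py <<'E'
import numpy as np,cv2
from bench import read_state,cams,job,r
def save(name,fn):
    im=cams.camera(name); cv2.imwrite('pics/'+fn,im[:,:,::-1]); np.save('pics/'+fn[:-4]+'.npy',im); return im
def ray(info,px):
    K=np.array(info['K']);k1=info['k1']
    px=np.atleast_2d(np.array(px,float))
    d=np.zeros(5);d[0]=k1
    n=cv2.undistortPoints(px.reshape(-1,1,2),K,d,None,None,None).reshape(-1,2) if False else cv2.undistortPointsIter(px.reshape(-1,1,2),K,d,np.eye(3),np.eye(3),(3,50,1e-9)).reshape(-1,2)
    R,_=cv2.Rodrigues(np.array(info['rvec'],float));t=np.array(info['tvec'],float).ravel()
    D=np.c_[n,np.ones(len(n))]@R
    return -R.T@t,D
def plane(info,px,z):
    C,D=ray(info,px); s=(z-C[2])/D[:,2]; return (C+s[:,None]*D)
def proj(info,P):
    d=np.zeros(5);d[0]=info['k1']
    return cv2.projectPoints(np.array(P,float).reshape(-1,1,3),np.array(info['rvec'],float),np.array(info['tvec'],float),np.array(info['K'],float),d)[0].reshape(-1,2)
E
python3 - <<'E'
from h import *
import json
for n in ['scene','top','wrist']:
    print(n,{k:np.round(v,4).tolist() for k,v in cams.camera_info(n).items() if not isinstance(v,str)})
print(read_state(),r.grasp_offset)
save('top','top0.png');save('scene','scene0.png')
E
```

```text
scene {'K': [[361.9466, 0.0, 312.9148], [0.0, 361.9466, 203.2279], [0.0, 0.0, 1.0]], 'k1': 0.0184, 'rvec': [1.7727, 2.1072, -0.5617], 'tvec': [0.1011, -0.4355, 1.1097]}
top {'K': [[376.7056, 0.0, 316.7703], [0.0, 376.7056, 193.4778], [0.0, 0.0, 1.0]], 'k1': 0.0271, 'rvec': [2.1735, -2.1462, 0.0896], 'tvec': [-0.0016, 0.53, 0.9318]}
wrist {'K': [[359.4103, 0.0, 316.2196], [0.0, 359.4103, 193.1663], [0.0, 0.0, 1.0]], 'k1': 0.0006, 'rvec': [-2.3501, 1.7223, 0.2378], 'tvec': [-0.6246, -0.0327, 0.3911]}
{'time': 0.0, 'joint_positions': array([ 1.24242422,  0.33288671, -0.06467634,  1.46097239,  0.02159367,
        1.34986427, -0.08847836]), 'joint_vel': array([-0.00179335,  0.00148028,  0.000809  , -0.00038522,  0.00040102,
        0.00030285, -0.00095577]), 'joint_torque': array([-6.20245009e-04, -6.23247385e+01,  2.45199970e-02, -3.89907467e+01,
       -6.12114184e-02,  3.98084521e-02,  9.34428931e-05]), 'ee_pos': array([ 0.18800884, -0.59564233,  0.22172977]), 'eef_rot': array([ 9.88333932e-01,  1.52300766e-01, -1.42610668e-04, -7.03512391e-04]), 'ft_force': array([-0.89992078,  0.83489545,  0.31473249]), 'torque': array([0.01429959, 0.00896084, 0.06430107]), 'width': 0.08691492334063965} 0.0187
```

View pics/top0.png

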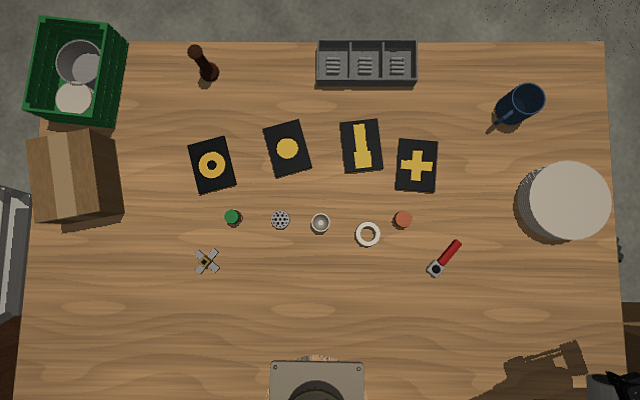

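View pics/scene0.png

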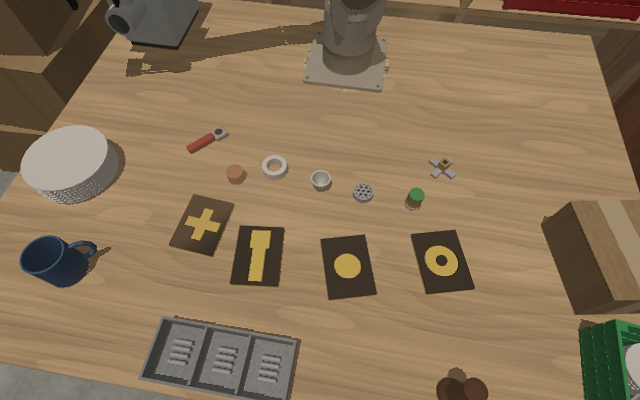

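The top view shows inserts at about (212,165) ring, (287,148) plate, (361,146) spanner and (416,165) knife. Parts: knife (207,262), plate (280,219), ring (368,234), key (444,258). Bystanders: jar (232,217), ramekin (320,222), plus an unlisted terracotta object at (403,219). Next I measure these.

```bash
cat > m.py <<'E'
from h import *
im=np.load('pics/top0.npy'); info=cams.camera_info('top')
hsv=cv2.cvtColor(im,cv2.COLOR_RGB2HSV)
cv2.imwrite('pics/crop0.png',cv2.resize(im[110:290,180:480,::-1],None,fx=2.6,fy=2.6,interpolation=cv2.INTER_CUBIC))
def comps(mask,amin,roi=(110,290,180,480)):
    m=np.zeros_like(mask);a,b,c,d=roi;m[a:b,c:d]=mask[a:b,c:d]
    cs,_=cv2.findContours(m,cv2.RETR_EXTERNAL,cv2.CHAIN_APPROX_NONE)
    return [c for c in cs if cv2.contourArea(c)>amin]
def show(tag,mask,z,amin=30,**k):
    for c in comps(mask,amin,**k):
        P=plane(info,c.reshape(-1,2),z)[:,:2].astype(np.float32)
        M=cv2.moments(P.reshape(-1,1,2)); rc=cv2.minAreaRect(P); ce,ra=cv2.minEnclosingCircle(P)
        print(tag,'px',c.reshape(-1,2).mean(0).round(),'cen',np.round([M['m10']/M['m00'],M['m01']/M['m00']],4),'rect',np.round(rc[0],4),np.round(rc[1],4),round(rc[2],1),'circ',np.round(ce,4),round(ra,4))
V=hsv[...,2];S=hsv[...,1];H=hsv[...,0]
show('dark',(V<60).astype(np.uint8),0.013,600)
yel=((H>18)&(H<32)&(S>140)&(V>150)).astype(np.uint8)
show('yellow',yel,0.006,60)
show('red',(((H<6)|(H>174))&(S>170)&(V>80)).astype(np.uint8),0.018)
show('white',((S<50)&(V>170)).astype(np.uint8),0.024)
show('steel',((S<60)&(V>100)).astype(np.uint8),0.01)
show('green',((H>45)&(H<85)&(S>100)).astype(np.uint8),0.046)
show('terra',((H<14)&(S>90)&(S<170)&(V>100)).astype(np.uint8),0.02)
E
python3 m.py
```

```text
dark px [416. 165.] cen [ 0.6085 -0.2501] rect [ 0.6087 -0.25  ] [0.1006 0.135 ] 85.4 circ [ 0.6087 -0.2491] 0.0829
dark px [211. 165.] cen [0.6041 0.2812] rect [0.6032 0.2811] [0.1372 0.1006] 15.9 circ [0.6022 0.2809] 0.0838
dark px [361. 146.] cen [ 0.659  -0.1076] rect [ 0.6591 -0.1073] [0.1348 0.1001] 7.0 circ [ 0.659  -0.1073] 0.0814
dark px [287. 148.] cen [0.6507 0.0855] rect [0.6507 0.0857] [0.1352 0.0982] 16.3 circ [0.6507 0.0847] 0.0822
yellow px [211. 165.] cen [0.6053 0.2836] rect [0.6056 0.2835] [0.0668 0.0658] 2.2 circ [0.6055 0.2842] 0.0348
yellow px [416. 165.] cen [ 0.6095 -0.2524] rect [ 0.6102 -0.2529] [0.0712 0.0712] 41.7 circ [ 0.6107 -0.2527] 0.0413
yellow px [287. 148.] cen [0.6519 0.0864] rect [0.6525 0.0863] [0.0511 0.0524] 46.3 circ [0.6515 0.0863] 0.0277
yellow px [361. 146.] cen [ 0.6543 -0.109 ] rect [ 0.6604 -0.1088] [0.1157 0.0416] 6.5 circ [ 0.6604 -0.1098] 0.0591
red px [450. 252.] cen [ 0.3865 -0.3291] rect [ 0.3866 -0.3295] [0.0179 0.0733] 49.1 circ [ 0.3857 -0.3306] 0.037
white px [368. 233.] cen [ 0.4307 -0.1242] rect [ 0.4306 -0.124 ] [0.0576 0.0
[... 462 characters left out ...]
.3712 0.3053] 0.0119
steel px [212. 254.] cen [0.3741 0.2708] rect [0.3742 0.271 ] [0.0149 0.0241] 52.8 circ [0.3732 0.2697] 0.0132
steel px [367. 234.] cen [ 0.4305 -0.1255] rect [ 0.4306 -0.1256] [0.0586 0.0586] 0.1 circ [ 0.4303 -0.1254] 0.0314
steel px [320. 222.] cen [ 0.4581 -0.0045] rect [ 0.4582 -0.0052] [0.0454 0.0454] 45.7 circ [ 0.4581 -0.0044] 0.0239
steel px [280. 219.] cen [0.4651 0.0998] rect [0.4659 0.0994] [0.0437 0.0465] 0.7 circ [0.4654 0.0997] 0.0241
green px [231. 216.] cen [0.4687 0.2163] rect [0.4681 0.2171] [0.0323 0.035 ] 0.7 circ [0.4679 0.2166] 0.0182
terra px [403. 219.] cen [ 0.4696 -0.2148] rect [ 0.4696 -0.2141] [0.0379 0.0404] 0.8 circ [ 0.4694 -0.2147] 0.0209
```

View pics/crop0.png

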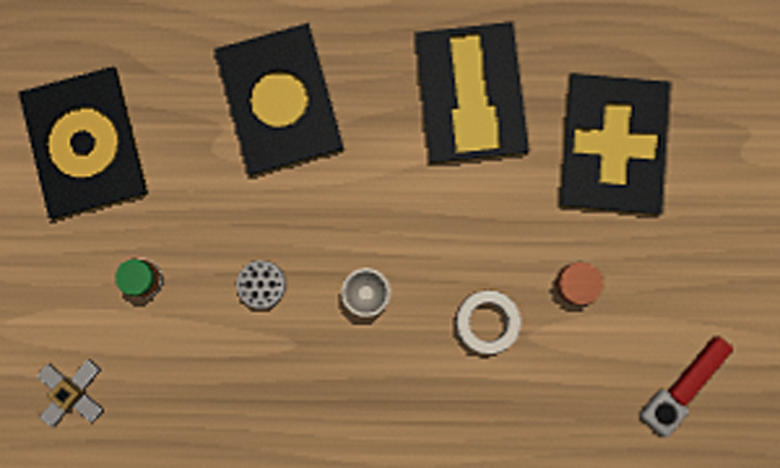

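```bash
cat > plan.py <<'E'
import sys
from h import *
from scipy.spatial.transform import Rotation as Ro
def theta(st): 
    X=Ro.from_quat(st['eef_rot']).as_matrix()[:,0]; return np.degrees(np.arctan2(X[1],X[0]))
def plan(x,y,z,th=None,n=6,st=None):
    st=st or read_state(); p=np.array(st['ee_pos']);t0=theta(st)
    th=t0 if th is None else th
    d=(np.array([x,y,z])-p); s=-((th-t0+180)%360-180)
    print('t %.2f pos'%st['time'],p.round(4),'th %.1f'%t0,'delta',d.round(4),'spin %.1f'%s,'j7 %.2f'%st['joint_positions'][6],'w %.4f'%st['width'],'F',st['ft_force'].round(1))
    for i in range(n):
        t=np.radians(t0-s*i/n)
        a=d[0]*np.cos(t)+d[1]*np.sin(t); b=d[0]*np.sin(t)-d[1]*np.cos(t)
        print('dx %.4f dy %.4f dz %.4f spin %.2f'%(a/n,b/n,-d[2]/n,s/n))
if __name__=='__main__':
    a=[None if v=='-' else float(v) for v in sys.argv[1:5]]; plan(*a,n=int(sys.argv[5]))
E
python3 plan.py .374 -.318 .2 -40 7
python3 - <<'E'
from h import *
i=cams.camera_info('wrist');print(ray(i,[[320,200]]))
E
```

```text
t 0.10 pos [ 0.188  -0.5957  0.2218] th 17.5 delta [ 0.186   0.2777 -0.0218] spin 57.5 j7 -0.09 w 0.0871 F [ 0.  -0.1 -0.9]
dx 0.0373 dy -0.0298 dz 0.0031 spin 8.22
dx 0.0326 dy -0.0348 dz 0.0031 spin 8.22
dx 0.0273 dy -0.0392 dz 0.0031 spin 8.22
dx 0.0214 dy -0.0427 dz 0.0031 spin 8.22
dx 0.0151 dy -0.0453 dz 0.0031 spin 8.22
dx 0.0085 dy -0.0470 dz 0.0031 spin 8.22
dx 0.0017 dy -0.0477 dz 0.0031 spin 8.22
(array([ 0.25839176, -0.57415165,  0.38458507]), array([[-0.27103257, -0.09508113, -0.95810912]]))
```

Call:
arm_command([
  {"gripper":100,"dx":0.037,"dy":-0.03,"dz":0.003,"spin":8.2},
  {"gripper":100,"dx":0.033,"dy":-0.035,"dz":0.003,"spin":8.2},
  {"gripper":100,"dx":0.027,"dy":-0.039,"dz":0.003,"spin":8.2},
  {"gripper":100,"dx":0.021,"dy":-0.043,"dz":0.003,"spin":8.2},
  {"gripper":100,"dx":0.015,"dy":-0.045,"dz":0.003,"spin":8.2},
  {"gripper":100,"dx":0.009,"dy":-0.047,"dz":0.003,"spin":8.2},
  {"gripper":100,"dx":0.002,"dy":-0.048,"dz":0.003,"spin":8.2},
  {"gripper":100},
], grip_force=30)

```text
validation failed for argument at $.in...
```

```bash
cat > w.py <<'E'
from h import *
import sys,pickle
info=cams.camera_info('wrist'); save('wrist',sys.argv[1]+'.png'); pickle.dump(info,open('pics/%s.pkl'%sys.argv[1],'wb'))
E
python3 w.py w1; python3 plan.py .374 -.318 .2 -40 1
```

```text
t 0.15 pos [ 0.1881 -0.5958  0.222 ] th 17.5 delta [ 0.1859  0.2778 -0.022 ] spin 57.5 j7 -0.09 w 0.0873 F [-0.3 -0.9 -0.1]
dx 0.2609 dy -0.2089 dz 0.0220 spin 57.52
```

View pics/w1.png

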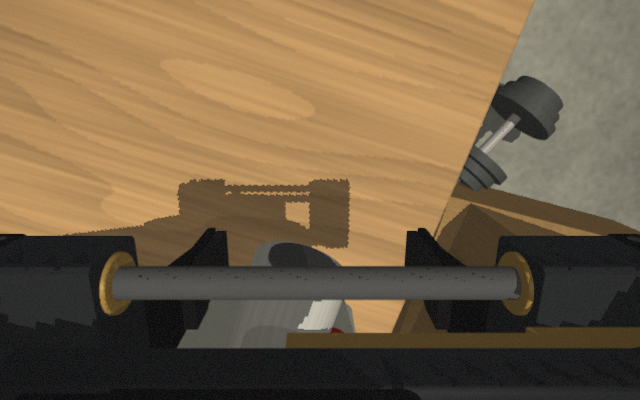

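The wrist view shows the finger tips near (215,250) and (415,250) and only the bare bench. The call was refused, probably because the last row left out fields, so I'm resending with every field filled.

Call:
arm_command([
  {"gripper":100,"dx":0.037,"dy":-0.03,"dz":0.003,"spin":8.2},
  {"gripper":100,"dx":0.033,"dy":-0.035,"dz":0.003,"spin":8.2},
  {"gripper":100,"dx":0.027,"dy":-0.039,"dz":0.003,"spin":8.2},
  {"gripper":100,"dx":0.021,"dy":-0.043,"dz":0.003,"spin":8.2},
  {"gripper":100,"dx":0.015,"dy":-0.045,"dz":0.003,"spin":8.2},
  {"gripper":100,"dx":0.009,"dy":-0.047,"dz":0.003,"spin":8.2},
  {"gripper":100,"dx":0.002,"dy":-0.048,"dz":0.003,"spin":8.2},
  {"gripper":100,"dx":0,"dy":0,"dz":0,"spin":0},
], grip_force=30)

```text
time: 1.15
ee_pos: [0.376, -0.3146, 0.2014]
eef_rot: [0.941, -0.339, -0.0, -0.0]
ft_force: [-1.0, -0.5, -0.3]
width: 0.0873
```

```bash
python3 w.py w2; python3 plan.py .374 -.318 .2 -40 1
```

```text
t 1.20 pos [ 0.3746 -0.3168  0.2015] th -39.7 delta [-0.0006 -0.0012 -0.0015] spin 0.3 j7 -1.67 w 0.0870 F [-0.8  0.  -0.7]
dx 0.0003 dy 0.0013 dz 0.0015 spin 0.34
```

View pics/w2.png

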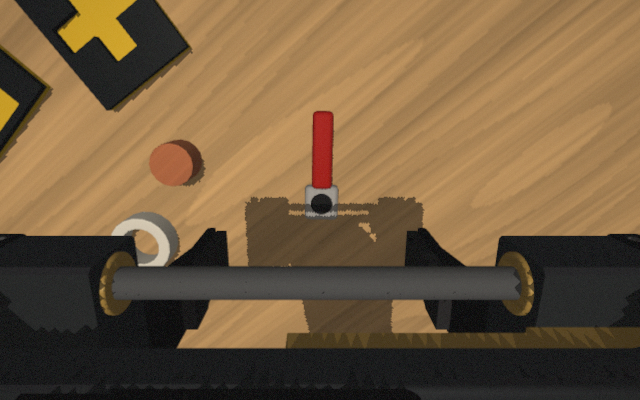

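The wrist view shows the key's red handle from (323,112) to (322,187) and its head at (321,203), nearly in line with the tool's x.

```bash
python3 - <<'E'
from h import *
import pickle
im=np.load('pics/w2.npy');info=pickle.load(open('pics/w2.pkl','rb'))
hsv=cv2.cvtColor(im,cv2.COLOR_RGB2HSV);H,S,V=[hsv[...,i] for i in range(3)]
m=(((H<6)|(H>174))&(S>190)&(V>70)).astype(np.uint8);m[230:]=0
c=max(cv2.findContours(m,cv2.RETR_EXTERNAL,cv2.CHAIN_APPROX_NONE)[0],key=cv2.contourArea).reshape(-1,2)
for z in (.018,.009):
    P=plane(info,c,z)[:,:2].astype(np.float32);rc=cv2.minAreaRect(P);print(z,rc)
vx=cv2.fitLine(P,cv2.DIST_L2,0,.01,.01).ravel();print(np.degrees(np.arctan2(vx[1],vx[0])))
print(plane(info,[[320.5,204]],.014))
# terra, ring
E
python3 plan.py .374 -.318 .011 -40 3
```

```text
0.018 ((0.3882361650466919, -0.3319293260574341), (0.018926091492176056, 0.0738796815276146), 49.805686950683594)
0.009 ((0.3870788514614105, -0.3311472535133362), (0.01941821165382862, 0.07580071687698364), 49.805721282958984)
-40.3585
[[ 0.34596586 -0.29540997  0.014     ]]
t 1.20 pos [ 0.3746 -0.3168  0.2015] th -39.7 delta [-0.0006 -0.0012 -0.1905] spin 0.3 j7 -1.67 w 0.0870 F [-0.8  0.  -0.7]
dx 0.0001 dy 0.0004 dz 0.0635 spin 0.11
dx 0.0001 dy 0.0004 dz 0.0635 spin 0.11
dx 0.0001 dy 0.0004 dz 0.0635 spin 0.11
```

Call:
arm_command([
  {"gripper":100,"dx":0.001,"dy":0.001,"dz":0.05,"spin":0.5},
  {"gripper":100,"dx":0.001,"dy":0.001,"dz":0.06,"spin":0},
  {"gripper":60,"dx":0,"dy":0,"dz":0.05,"spin":0},
  {"gripper":50,"dx":0,"dy":0,"dz":0.026,"spin":0},
  {"gripper":40,"dx":0,"dy":0,"dz":0.005,"spin":0},
  {"gripper":0,"dx":0,"dy":0,"dz":0,"spin":0},
  {"gripper":0,"dx":0,"dy":0,"dz":0,"spin":0},
  {"gripper":0,"dx":0,"dy":0,"dz":0,"spin":0},
], grip_force=30)

```text
time: 2.2
ee_pos: [0.3747, -0.3214, 0.0116]
eef_rot: [0.939, -0.345, 0.001, 0.0]
ft_force: [-0.4, -0.3, 0.3]
width: 0.0348
```

```bash
python3 plan.py .6597 -.108 .12 6.7 7
```

```text
t 2.20 pos [ 0.3747 -0.3214  0.0116] th -40.4 delta [0.285  0.2134 0.1084] spin -47.1 j7 -1.73 w 0.0348 F [-0.4 -0.3  0.3]
dx 0.0113 dy -0.0496 dz -0.0155 spin -6.73
dx 0.0170 dy -0.0479 dz -0.0155 spin -6.73
dx 0.0225 dy -0.0456 dz -0.0155 spin -6.73
dx 0.0277 dy -0.0427 dz -0.0155 spin -6.73
dx 0.0325 dy -0.0391 dz -0.0155 spin -6.73
dx 0.0368 dy -0.0351 dz -0.0155 spin -6.73
dx 0.0407 dy -0.0305 dz -0.0155 spin -6.73
```

Call:
arm_command([
  {"gripper":0,"dx":0,"dy":0,"dz":0.001,"spin":0},
  {"gripper":0,"dx":0,"dy":0,"dz":0,"spin":0},
  {"gripper":0,"dx":0,"dy":0,"dz":0,"spin":0},
  {"gripper":0,"dx":0,"dy":0,"dz":0,"spin":0},
  {"gripper":0,"dx":0,"dy":0,"dz":-0.01,"spin":0},
  {"gripper":0,"dx":0,"dy":0,"dz":-0.03,"spin":0},
  {"gripper":0,"dx":0,"dy":0,"dz":-0.04,"spin":0},
  {"gripper":0,"dx":0,"dy":0,"dz":-0.04,"spin":0},
], grip_force=30)

```text
time: 3.2
ee_pos: [0.3739, -0.3206, 0.1311]
eef_rot: [0.939, -0.345, -0.0, -0.0]
ft_force: [-0.1, -0.3, -0.9]
width: 0.0194
```

```bash
python3 w.py w3; python3 plan.py .6597 -.108 .12 6.7 7
```

```text
t 3.25 pos [ 0.3762 -0.3222  0.1365] th -40.4 delta [ 0.2835  0.2142 -0.0165] spin -47.1 j7 -1.69 w 0.0198 F [ 2.4 -2.1  4.2]
dx 0.0110 dy -0.0495 dz 0.0024 spin -6.72
dx 0.0168 dy -0.0479 dz 0.0024 spin -6.72
dx 0.0223 dy -0.0456 dz 0.0024 spin -6.72
dx 0.0274 dy -0.0427 dz 0.0024 spin -6.72
dx 0.0323 dy -0.0392 dz 0.0024 spin -6.72
dx 0.0366 dy -0.0351 dz 0.0024 spin -6.72
dx 0.0405 dy -0.0306 dz 0.0024 spin -6.72
```

View pics/w3.png

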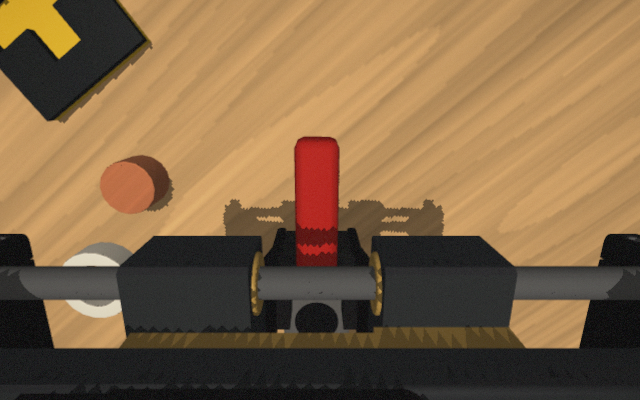

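The key is held: its red handle lies between the pads at (317,138–265), width 19.4 mm. I now compute the offset and carry it over.

Run:
```python
from h import *
import pickle
info=pickle.load(open('pics/w3.pkl','rb'))
P=plane(info,[[317,138],[317,316]],.1445);print(P)
d=P[:,:2]-[.3762,-.3222];print(d@[.7615,-.648])
d=P[:,:2]-[.3739,-.3206];print(d@[.7615,-.648])
```

```text
[[ 0.41620762 -0.35713929  0.1445    ]
 [ 0.35177609 -0.30241579  0.1445    ]]
[ 0.05310646 -0.03141898]
[ 0.05589471 -0.02863073]
```

Call:
arm_command([
  {"gripper":0,"dx":0.011,"dy":-0.049,"dz":0.002,"spin":-6.7},
  {"gripper":0,"dx":0.017,"dy":-0.048,"dz":0.002,"spin":-6.7},
  {"gripper":0,"dx":0.022,"dy":-0.046,"dz":0.002,"spin":-6.7},
  {"gripper":0,"dx":0.027,"dy":-0.043,"dz":0.002,"spin":-6.7},
  {"gripper":0,"dx":0.032,"dy":-0.039,"dz":0.002,"spin":-6.7},
  {"gripper":0,"dx":0.037,"dy":-0.035,"dz":0.002,"spin":-6.7},
  {"gripper":0,"dx":0.041,"dy":-0.031,"dz":0.002,"spin":-6.7},
  {"gripper":0,"dx":0,"dy":0,"dz":0,"spin":0},
])

```text
time: 4.25
ee_pos: [0.6597, -0.1017, 0.1148]
eef_rot: [0.998, 0.06, 0.0, -0.002]
ft_force: [-0.8, -0.8, -1.3]
width: 0.0198
```

```bash
python3 w.py w4; python3 plan.py .661 -.108 .022 6.7 3
```

```text
t 4.30 pos [ 0.6585 -0.1044  0.1149] th 6.7 delta [ 0.0025 -0.0036 -0.0929] spin -0.0 j7 -1.53 w 0.0194 F [-1.2 -0.7  0. ]
dx 0.0007 dy 0.0013 dz 0.0310 spin -0.00
dx 0.0007 dy 0.0013 dz 0.0310 spin -0.00
dx 0.0007 dy 0.0013 dz 0.0310 spin -0.00
```

View pics/w4.png

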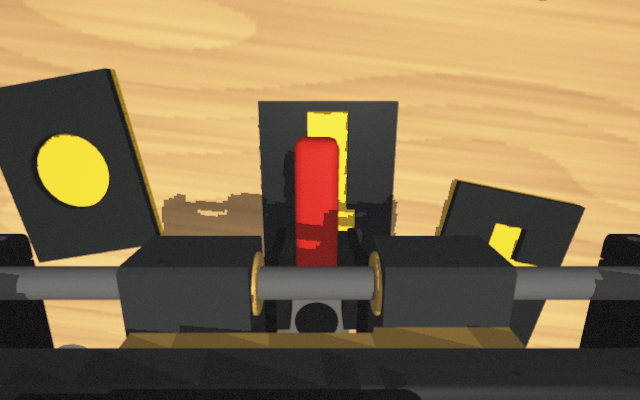

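The wrist view shows the key over its insert: handle at (317,138–265), cut-out far end at row 112 between columns 307 and 348, pad far edge at row 101 from (258) to (398).

Run:
```python
from h import *
import pickle
info=pickle.load(open('pics/w4.pkl','rb'))
P=plane(info,[[258.5,101.5],[397.5,101],[307.5,112],[348,112.5]],.013)[:,:2];print(P)
a=np.radians(6.7);e=np.array([np.cos(a),np.sin(a)]);n=np.array([-e[1],e[0]])
print('ang',np.degrees(np.arctan2(*(P[1]-P[0])[::-1]))+90)
print('pad centre',(P[0]+P[1])/2-.067*e,'cut',(P[2]+P[3])/2-.06*e)
im=np.load('pics/w4.npy');hsv=cv2.cvtColor(im,cv2.COLOR_RGB2HSV);H,S,V=[hsv[...,i] for i in range(3)]
m=((H>18)&(H<34)&(S>140)&(V>150)).astype(np.uint8);m[110:215,:130]*=1
c=max(cv2.findContours(m[120:215,20:125].copy(),cv2.RETR_EXTERNAL,cv2.CHAIN_APPROX_NONE)[0],key=cv2.contourArea).reshape(-1,2)+[20,120]
print('plate ins',cv2.minEnclosingCircle(plane(info,c,.006)[:,:2].astype(np.float32)),cv2.minEnclosingCircle(plane(info,c,.013)[:,:2].astype(np.float32)))
```

```text
[[ 0.72204507 -0.05267496]
 [ 0.73433032 -0.1510346 ]
 [ 0.71899203 -0.08823281]
 [ 0.72215442 -0.11718052]]
ang 7.1194495322096
pad centre [ 0.66164526 -0.10967172] cut [ 0.66098298 -0.10970691]
plate ins ((0.652618408203125, 0.08670699596405029), 0.029044734314084053) ((0.6546884775161743, 0.08205512911081314), 0.028298664838075638)
```

Call:
arm_command([
  {"gripper":0,"dx":0.003,"dy":0.004,"dz":0.03,"spin":0},
  {"gripper":0,"dx":0,"dy":0,"dz":0.03,"spin":0},
  {"gripper":0,"dx":0,"dy":0,"dz":0.02,"spin":0},
  {"gripper":0,"dx":0,"dy":0,"dz":0,"spin":0},
  {"gripper":0,"dx":0,"dy":0,"dz":0,"spin":0},
  {"gripper":0,"dx":0,"dy":0,"dz":0,"spin":0},
  {"gripper":0,"dx":0,"dy":0,"dz":0,"spin":0},
  {"gripper":0,"dx":0,"dy":0,"dz":0,"spin":0},
])

```text
time: 5.3
ee_pos: [0.6616, -0.1102, 0.0359]
eef_rot: [0.998, 0.057, 0.0, 0.0]
ft_force: [0.8, -0.7, -1.1]
width: 0.0194
```

```bash
python3 w.py w5; python3 plan.py .6617 -.109 .018 6.8 1
```

```text
t 5.35 pos [ 0.6616 -0.1102  0.0358] th 6.5 delta [ 0.0001  0.0012 -0.0178] spin -0.3 j7 -1.55 w 0.0195 F [ 0.1  0.4 -1.5]
dx 0.0003 dy -0.0012 dz 0.0178 spin -0.28
```

View pics/w5.png

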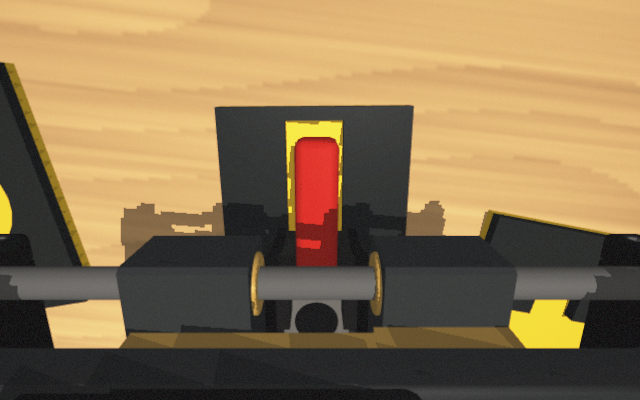

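The handle (295–339) sits within the cut-out (286–343), at most about 1 mm off. Lowering and releasing.

Call:
arm_command([
  {"gripper":0,"dx":0,"dy":-0.001,"dz":0.009,"spin":0},
  {"gripper":0,"dx":0,"dy":0,"dz":0.009,"spin":0},
  {"gripper":0,"dx":0,"dy":0,"dz":0,"spin":0},
  {"gripper":0,"dx":0,"dy":0,"dz":0,"spin":0},
  {"gripper":60,"dx":0,"dy":0,"dz":0,"spin":0},
  {"gripper":60,"dx":0,"dy":0,"dz":0,"spin":0},
  {"gripper":60,"dx":0,"dy":0,"dz":0,"spin":0},
  {"gripper":60,"dx":0,"dy":0,"dz":0,"spin":0},
])

```text
time: 6.35
ee_pos: [0.6614, -0.1092, 0.0176]
eef_rot: [0.998, 0.057, 0.0, 0.0]
ft_force: [0.7, 0.6, -0.2]
width: 0.049
```

```bash
python3 w.py w6; python3 plan.py .6617 -.109 .15 6.8 1
```

```text
t 6.40 pos [ 0.6614 -0.1092  0.0176] th 6.5 delta [0.0003 0.0002 0.1324] spin -0.3 j7 -1.56 w 0.0503 F [0.7 0.5 0.7]
dx 0.0003 dy -0.0002 dz -0.1324 spin -0.28
```

View pics/w6.png

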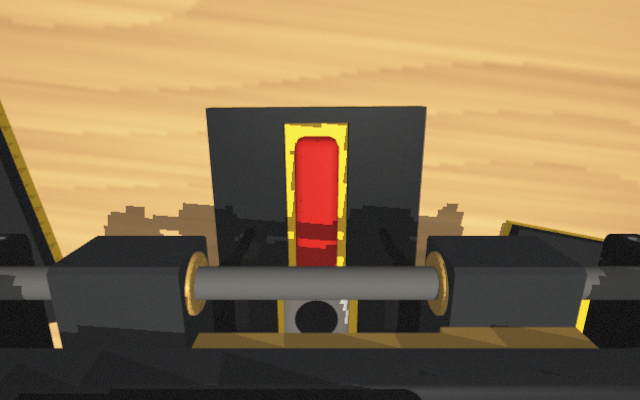

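The key is released, resting centred in its cut-out with yellow margin on both sides and at the tip. Next, the ring.

Run:
```python
from plan import *
st=read_state();st['ee_pos']=np.array([.6614,-.1092,.1176]);plan(.4306,-.1248,.13,60,6,st)
```

```text
t 6.40 pos [ 0.6614 -0.1092  0.1176] th 6.5 delta [-0.2308 -0.0156  0.0124] spin -53.5 j7 -1.56 w 0.0503 F [0.7 0.5 0.7]
dx -0.0385 dy -0.0018 dz -0.0021 spin -8.91
dx -0.0378 dy -0.0077 dz -0.0021 spin -8.91
dx -0.0361 dy -0.0135 dz -0.0021 spin -8.91
dx -0.0336 dy -0.0189 dz -0.0021 spin -8.91
dx -0.0303 dy -0.0239 dz -0.0021 spin -8.91
dx -0.0262 dy -0.0283 dz -0.0021 spin -8.91
```

Call:
arm_command([
  {"gripper":60,"dx":0,"dy":0,"dz":-0.05,"spin":0},
  {"gripper":100,"dx":0,"dy":0,"dz":-0.05,"spin":0},
  {"gripper":100,"dx":-0.038,"dy":-0.002,"dz":-0.002,"spin":-8.9},
  {"gripper":100,"dx":-0.038,"dy":-0.008,"dz":-0.002,"spin":-8.9},
  {"gripper":100,"dx":-0.036,"dy":-0.013,"dz":-0.002,"spin":-8.9},
  {"gripper":100,"dx":-0.034,"dy":-0.019,"dz":-0.002,"spin":-8.9},
  {"gripper":100,"dx":-0.03,"dy":-0.024,"dz":-0.002,"spin":-8.9},
  {"gripper":100,"dx":-0.026,"dy":-0.028,"dz":-0.002,"spin":-8.9},
])

```text
time: 7.4
ee_pos: [0.4299, -0.1246, 0.1296]
eef_rot: [0.865, 0.502, 0.0, 0.0]
ft_force: [-0.4, -0.3, -0.1]
width: 0.0869
```

```bash
python3 w.py w7; python3 plan.py .4306 -.1248 .011 60 1; python3 -c "
from h import *;save('top','top1.png')"
```

```text
t 7.45 pos [ 0.4259 -0.1251  0.1291] th 60.8 delta [ 0.0047  0.0003 -0.1181] spin 0.8 j7 -0.35 w 0.0867 F [ 0.  -0.6 -0.6]
dx 0.0026 dy 0.0040 dz 0.1181 spin 0.78
```

View pics/w7.png

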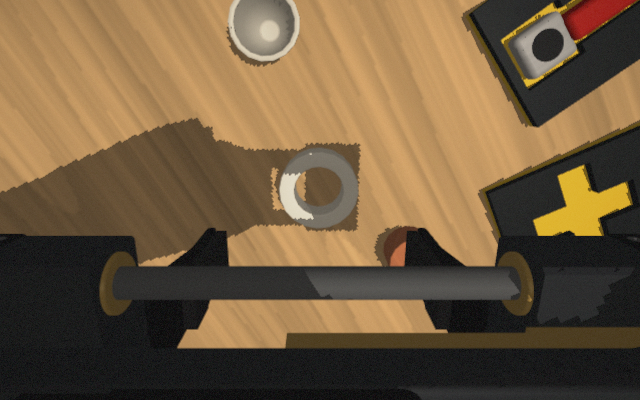

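View pics/top1.png

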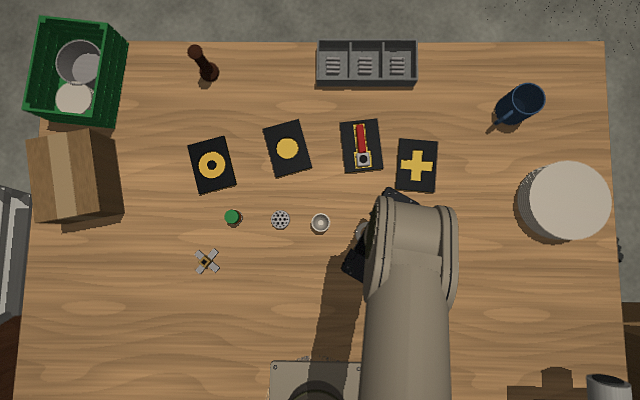

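The ring lies at about (319,188) in the wrist view, ahead of the finger line. In the top view the key sits in its insert at (361,146).

Run:
```python
from h import *
import pickle
info=pickle.load(open('pics/w7.pkl','rb'))
print(plane(info,[[281,188],[358,188],[319,148],[319,218],[319,229]],.024),plane(info,[[319,229]],.0))
P=np.array([.4306,-.1248,.024])+.031*np.c_[np.cos(np.arange(0,6.28,.3)),np.sin(np.arange(0,6.28,.3)),0*np.arange(0,6.28,.3)]
q=proj(info,P);print(q.min(0),q.max(0))
```

```text
[[ 0.40788391 -0.10907984  0.024     ]
 [ 0.4594699  -0.13862148  0.024     ]
 [ 0.44867763 -0.09674713  0.024     ]
 [ 0.42120215 -0.14496094  0.024     ]
 [ 0.41660529 -0.15302745  0.024     ]] [[ 0.41213358 -0.16124137  0.        ]]
[276.8043197  151.54800127] [356.55823963 228.47037575]
```

Call:
arm_command([
  {"gripper":100,"dx":0,"dy":0.001,"dz":0.03,"spin":0},
  {"gripper":100,"dx":0,"dy":0,"dz":0.04,"spin":0},
  {"gripper":100,"dx":0,"dy":0,"dz":0.02,"spin":0},
  {"gripper":100,"dx":0,"dy":0,"dz":0,"spin":0},
  {"gripper":100,"dx":0,"dy":0,"dz":0,"spin":0},
  {"gripper":100,"dx":0,"dy":0,"dz":0,"spin":0},
  {"gripper":100,"dx":0,"dy":0,"dz":0,"spin":0},
  {"gripper":100,"dx":0,"dy":0,"dz":0,"spin":0},
])

```text
time: 8.5
ee_pos: [0.4322, -0.1252, 0.0399]
eef_rot: [0.866, 0.499, 0.0, 0.0]
ft_force: [0.2, -0.2, 0.0]
width: 0.0871
```

```bash
python3 plan.py .432 -.1252 .011 60 1
```

```text
t 8.50 pos [ 0.4322 -0.1252  0.0399] th 59.9 delta [-0.0002 -0.     -0.0289] spin -0.1 j7 -0.47 w 0.0871 F [ 0.2 -0.2  0. ]
dx -0.0001 dy -0.0002 dz 0.0289 spin -0.09
```

Call:
arm_command([
  {"gripper":100,"dx":0,"dy":0,"dz":0.02,"spin":0},
  {"gripper":100,"dx":0,"dy":0,"dz":0.009,"spin":0},
  {"gripper":100,"dx":0,"dy":0,"dz":0,"spin":0},
  {"gripper":40,"dx":0,"dy":0,"dz":0,"spin":0},
  {"gripper":40,"dx":0,"dy":0,"dz":0,"spin":0},
  {"gripper":40,"dx":0,"dy":0,"dz":0,"spin":0},
  {"gripper":40,"dx":0,"dy":0,"dz":0,"spin":0},
  {"gripper":40,"dx":0,"dy":0,"dz":0,"spin":0},
], grip_force=30)

```text
time: 9.5
ee_pos: [0.4321, -0.1251, 0.0108]
eef_rot: [0.866, 0.499, 0.0, 0.0]
ft_force: [-1.4, 0.1, 3.7]
width: 0.0603
```

Run:
```python
from plan import *
st=read_state();print(st['ee_pos'],st['width']);st['ee_pos']=st['ee_pos']+[0,0,.11];plan(.604,.2824,.12,60,8,st)
```

```text
[ 0.43213737 -0.12513286  0.01077555] 0.06029789235501697
t 9.50 pos [ 0.4321 -0.1251  0.1208] th 59.9 delta [ 0.1719  0.4075 -0.0008] spin -0.1 j7 -0.51 w 0.0603 F [-1.4  0.1  3.7]
dx 0.0548 dy -0.0069 dz 0.0001 spin -0.01
dx 0.0548 dy -0.0069 dz 0.0001 spin -0.01
dx 0.0549 dy -0.0069 dz 0.0001 spin -0.01
dx 0.0549 dy -0.0069 dz 0.0001 spin -0.01
dx 0.0549 dy -0.0069 dz 0.0001 spin -0.01
dx 0.0549 dy -0.0069 dz 0.0001 spin -0.01
dx 0.0549 dy -0.0069 dz 0.0001 spin -0.01
dx 0.0549 dy -0.0069 dz 0.0001 spin -0.01
```

Call:
arm_command([
  {"gripper":40,"dx":0,"dy":0,"dz":-0.02,"spin":0},
  {"gripper":40,"dx":0,"dy":0,"dz":-0.04,"spin":0},
  {"gripper":40,"dx":0,"dy":0,"dz":-0.04,"spin":0},
  {"gripper":40,"dx":0.02,"dy":-0.003,"dz":-0.01,"spin":0},
  {"gripper":40,"dx":0.04,"dy":-0.005,"dz":0,"spin":0},
  {"gripper":40,"dx":0.05,"dy":-0.006,"dz":0,"spin":0},
  {"gripper":40,"dx":0.05,"dy":-0.006,"dz":0,"spin":0},
  {"gripper":40,"dx":0.05,"dy":-0.006,"dz":0,"spin":0},
])

```text
time: 10.5
ee_pos: [0.5152, 0.0709, 0.1204]
eef_rot: [0.867, 0.499, -0.0, 0.0]
ft_force: [0.8, -0.7, -1.7]
width: 0.0602
```

Call:
arm_command([
  {"gripper":40,"dx":0.05,"dy":-0.006,"dz":0,"spin":0},
  {"gripper":40,"dx":0.05,"dy":-0.006,"dz":0,"spin":0},
  {"gripper":40,"dx":0.05,"dy":-0.006,"dz":0,"spin":0},
  {"gripper":40,"dx":0.04,"dy":-0.006,"dz":0,"spin":0},
  {"gripper":40,"dx":0.02,"dy":-0.006,"dz":0,"spin":0},
  {"gripper":40,"dx":0,"dy":0,"dz":0,"spin":0},
  {"gripper":40,"dx":0,"dy":0,"dz":0,"spin":0},
  {"gripper":40,"dx":0,"dy":0,"dz":0,"spin":0},
])

```text
time: 11.5
ee_pos: [0.5943, 0.2649, 0.1205]
eef_rot: [0.867, 0.499, -0.0, 0.0]
ft_force: [-0.1, -0.2, -1.5]
width: 0.0601
```

```bash
python3 w.py w8; python3 plan.py .604 .2824 .018 60 1
```

```text
t 11.55 pos [0.5943 0.2651 0.1206] th 59.8 delta [ 0.0097  0.0173 -0.1026] spin -0.2 j7 -1.29 w 0.0602 F [-0.1 -0.5  0.1]
dx 0.0198 dy -0.0003 dz 0.1026 spin -0.17
```

View pics/w8.png

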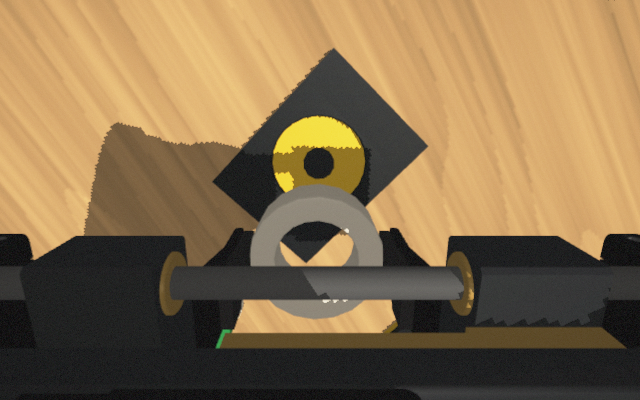

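The ring is held at (316,250), and the insert lies beyond it with its post at (318,163) and corners at (334,49), (428,147) and (214,182).

Run:
```python
from h import *
import pickle
info=pickle.load(open('pics/w8.pkl','rb'))
P=plane(info,[[334,49],[428,147],[214,182],[318,163]],.013)[:,:2];print(P,(P[1]+P[2])/2,np.linalg.norm(P[1]-P[2]),np.linalg.norm(P[1]-P[0]),np.linalg.norm(P[2]-P[0]))
print(plane(info,[[250,250],[383,250],[316.5,184],[316.5,318]],.1336))
```

```text
[[0.65716643 0.34731295]
 [0.68453513 0.25163118]
 [0.52969644 0.31029393]
 [0.60674091 0.28273373]] [0.60711579 0.28096256] 0.1655788007440857 0.09951908151239237 0.13273659768255852
[[0.5711646  0.28392522 0.1336    ]
 [0.6231497  0.25367709 0.1336    ]
 [0.61261983 0.29540549 0.1336    ]
 [0.57938346 0.23823158 0.1336    ]]
```

Call:
arm_command([
  {"gripper":40,"dx":0.018,"dy":0.002,"dz":0.02,"spin":0},
  {"gripper":40,"dx":0,"dy":0,"dz":0.04,"spin":0},
  {"gripper":40,"dx":0,"dy":0,"dz":0.022,"spin":0},
  {"gripper":40,"dx":0,"dy":0,"dz":0,"spin":0},
  {"gripper":40,"dx":0,"dy":0,"dz":0,"spin":0},
  {"gripper":40,"dx":0,"dy":0,"dz":0,"spin":0},
  {"gripper":40,"dx":0,"dy":0,"dz":0,"spin":0},
  {"gripper":40,"dx":0,"dy":0,"dz":0,"spin":0},
])

```text
time: 12.55
ee_pos: [0.605, 0.2811, 0.0389]
eef_rot: [0.866, 0.499, 0.0, 0.0]
ft_force: [-0.0, 0.3, -0.7]
width: 0.0604
```

```bash
python3 w.py w9; python3 plan.py .605 .28 .018 60 1
```

```text
t 12.60 pos [0.6049 0.2811 0.0388] th 59.9 delta [ 0.0001 -0.0011 -0.0208] spin -0.1 j7 -1.34 w 0.0605 F [-0.1  0.1 -0.5]
dx -0.0009 dy 0.0006 dz 0.0208 spin -0.08
```

View pics/w9.png

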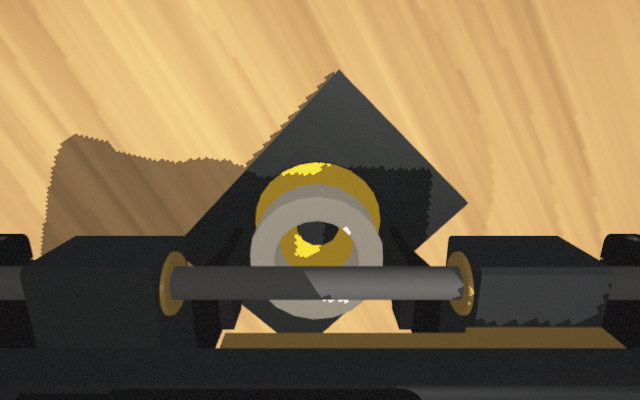

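Run:
```python
from h import *
import pickle
info=pickle.load(open('pics/w9.pkl','rb'))
e=np.array([.5015,.865])
C,_=ray(info,[[0,0]]);print('cam',C)
for z in (.006,.013): 
    P=plane(info,[[318,162.5],[340,71],[467,203],[256,220],[380,220]],z)[:,:2]
    print(z,'cut c',P[0]-.036*e,P[1:3],(P[3]+P[4])/2,np.linalg.norm(P[3]-P[4]))
# held ring top at .0388+.0132
P=plane(info,[[250,250],[383,250],[316.5,184]],.052)[:,:2];print((P[0]+P[1])/2,P[2]-.031*e)
```

```text
cam [0.64192149 0.34425698 0.20172411]
0.006 cut c [0.60625224 0.28066319] [[0.65809688 0.34759188]
 [0.68604142 0.24899621]] [0.60747413 0.28265864] 0.0715810512004944
0.013 cut c [0.60688224 0.28182388] [[0.65751837 0.34747261]
 [0.68446348 0.25240318]] [0.60870612 0.28486169] 0.06902098157854814
[0.60778876 0.28501985] [0.60766086 0.28483316]
```

Call:
arm_command([
  {"gripper":40,"dx":-0.0025,"dy":0.0005,"dz":0.005,"spin":0},
  {"gripper":40,"dx":0,"dy":0,"dz":0.008,"spin":0},
  {"gripper":40,"dx":0,"dy":0,"dz":0.004,"spin":0},
  {"gripper":40,"dx":0,"dy":0,"dz":0.003,"spin":0},
  {"gripper":40,"dx":0,"dy":0,"dz":0,"spin":0},
  {"gripper":40,"dx":0,"dy":0,"dz":0,"spin":0},
  {"gripper":40,"dx":0,"dy":0,"dz":0,"spin":0},
  {"gripper":40,"dx":0,"dy":0,"dz":0,"spin":0},
])

```text
time: 13.6
ee_pos: [0.604, 0.2786, 0.0186]
eef_rot: [0.866, 0.499, -0.0, 0.0]
ft_force: [0.0, 0.7, -0.4]
width: 0.0601
```

```bash
python3 w.py w10; python3 plan.py .605 .28 .018 60 1
```

```text
t 13.65 pos [0.604  0.2786 0.0186] th 59.9 delta [ 0.001   0.0014 -0.0006] spin -0.1 j7 -1.35 w 0.0603 F [-0.2  0.7 -0.8]
dx 0.0017 dy 0.0002 dz 0.0006 spin -0.08
```

View pics/w10.png

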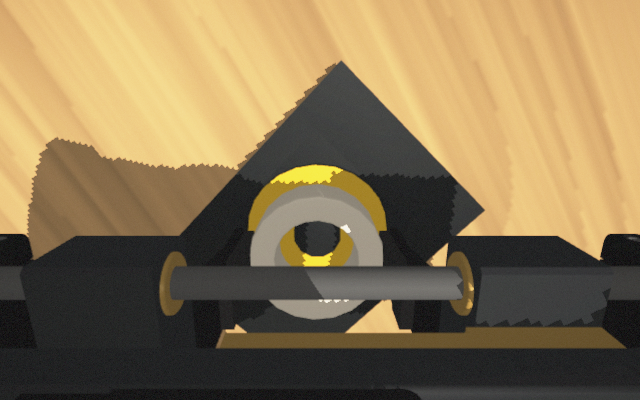

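There is no contact force and the post shows inside the ring hole at (317,240). Releasing.

Call:
arm_command([
  {"gripper":40,"dx":0,"dy":0,"dz":0.001,"spin":0},
  {"gripper":40,"dx":0,"dy":0,"dz":0,"spin":0},
  {"gripper":100,"dx":0,"dy":0,"dz":0,"spin":0},
  {"gripper":100,"dx":0,"dy":0,"dz":0,"spin":0},
  {"gripper":100,"dx":0,"dy":0,"dz":0,"spin":0},
  {"gripper":100,"dx":0,"dy":0,"dz":-0.02,"spin":0},
  {"gripper":100,"dx":0,"dy":0,"dz":-0.04,"spin":0},
  {"gripper":100,"dx":0,"dy":0,"dz":-0.05,"spin":0},
])

```text
time: 14.65
ee_pos: [0.6036, 0.2785, 0.1295]
eef_rot: [0.866, 0.5, -0.0, -0.0]
ft_force: [-0.0, 0.3, 0.3]
width: 0.0868
```

```bash
python3 w.py w11; python3 plan.py .465 .0998 .13 60 6
```

```text
t 14.70 pos [0.6062 0.2808 0.1378] th 59.9 delta [-0.1412 -0.181  -0.0078] spin -0.1 j7 -1.29 w 0.0869 F [2.  1.5 6.6]
dx -0.0379 dy -0.0053 dz 0.0013 spin -0.01
dx -0.0379 dy -0.0053 dz 0.0013 spin -0.01
dx -0.0379 dy -0.0053 dz 0.0013 spin -0.01
dx -0.0379 dy -0.0053 dz 0.0013 spin -0.01
dx -0.0379 dy -0.0053 dz 0.0013 spin -0.01
dx -0.0379 dy -0.0053 dz 0.0013 spin -0.01
```

View pics/w11.png

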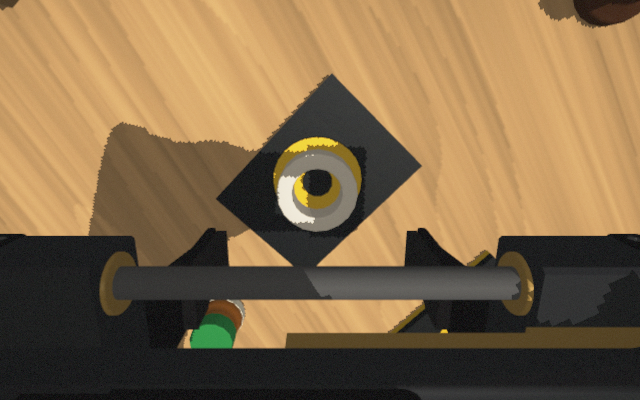

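The ring is down in its cut-out around the post (ring at (317,192), post at (318,181)). Next, the plate.

Call:
arm_command([
  {"gripper":100,"dx":-0.03,"dy":-0.004,"dz":0,"spin":0},
  {"gripper":100,"dx":-0.05,"dy":-0.007,"dz":0,"spin":0},
  {"gripper":100,"dx":-0.055,"dy":-0.008,"dz":0,"spin":0},
  {"gripper":100,"dx":-0.05,"dy":-0.007,"dz":0,"spin":0},
  {"gripper":100,"dx":-0.039,"dy":-0.005,"dz":0,"spin":0},
  {"gripper":100,"dx":0,"dy":0,"dz":0,"spin":0},
  {"gripper":100,"dx":0,"dy":0,"dz":0,"spin":0},
  {"gripper":100,"dx":0,"dy":0,"dz":0,"spin":0},
])

```text
time: 15.7
ee_pos: [0.4654, 0.1016, 0.128]
eef_rot: [0.866, 0.5, 0.001, -0.0]
ft_force: [0.3, 0.9, -0.1]
width: 0.0874
```

```bash
python3 w.py w12; python3 plan.py .465 .0998 .011 60 1;  python3 -c "
from h import *;im=save('top','top2.png');cv2.imwrite('pics/top2c.png',cv2.resize(im[110:290,180:480,::-1],None,fx=2.6,fy=2.6,interpolation=cv2.INTER_CUBIC))"
```

```text
t 15.75 pos [0.4652 0.1016 0.1278] th 60.0 delta [-0.0002 -0.0018 -0.1168] spin 0.0 j7 -0.95 w 0.0872 F [-0.7  0.5  0.1]
dx -0.0016 dy 0.0007 dz 0.1168 spin 0.02
```

View pics/w12.png

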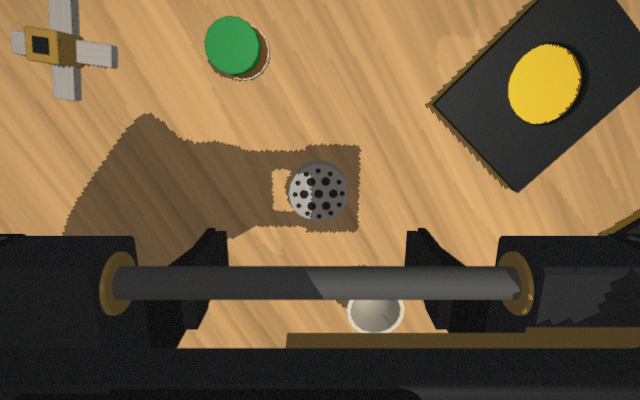

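View pics/top2c.png

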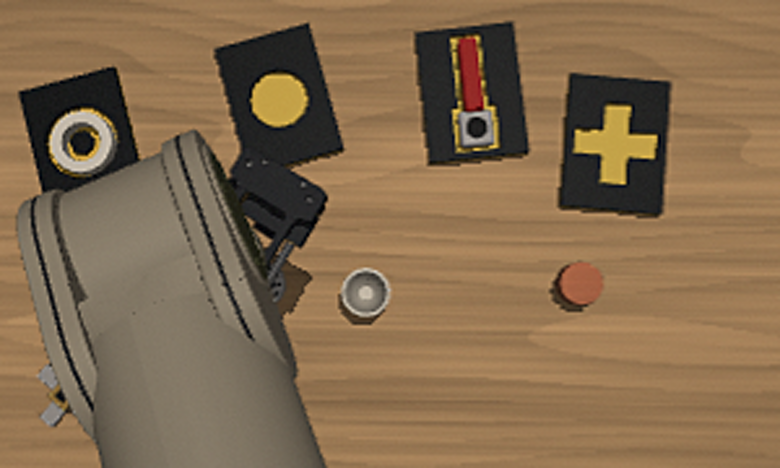

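The ring sits centred in its insert and the key is fine. In the wrist view the plate top is at (318,190), the knife is at upper left with its hub at (45,45), and the plate cut-out is at (545,84).

Run:
```python
from h import *
import pickle
info=pickle.load(open('pics/w12.pkl','rb'))
P=plane(info,[[287.5,190],[348.5,190],[318,160.5],[318,219]],.018)[:,:2];print(P,'c',P.mean(0),np.linalg.norm(P[0]-P[1]),np.linalg.norm(P[2]-P[3]))
print('knife',plane(info,[[67,99],[13,41],[116,57],[64,0]],.010)[:,:2])
im=np.load('pics/w12.npy');hsv=cv2.cvtColor(im,cv2.COLOR_RGB2HSV);H,S,V=[hsv[...,i] for i in range(3)]
m=((H>18)&(H<34)&(S>140)&(V>150)).astype(np.uint8)
c=max(cv2.findContours(m[30:140,490:600].copy(),cv2.RETR_EXTERNAL,cv2.CHAIN_APPROX_NONE)[0],key=cv2.contourArea).reshape(-1,2)+[490,30]
for z in (.006,.013): print('plate ins',cv2.minEnclosingCircle(plane(info,c,z)[:,:2].astype(np.float32)))
print('pad corners',plane(info,[[432,103],[518,192]],.013)[:,:2])
```

```text
[[0.44610016 0.11263037]
 [0.48761693 0.08867053]
 [0.47856125 0.12099031]
 [0.45482378 0.07973323]] c [0.46677553 0.10050611] 0.04793449745773115 0.04759846171493559
knife [[0.33705425 0.2552773 ]
 [0.33003691 0.30629515]
 [0.38786142 0.26037173]
 [0.3798523  0.30855938]]
plate ins ((0.653873860836029, 0.08453021198511124), 0.029004724696278572)
plate ins ((0.6501464247703552, 0.08650097250938416), 0.028294287621974945)
pad corners [[0.57393188 0.11528969]
 [0.60418354 0.01793411]]
```

Call:
arm_command([
  {"gripper":100,"dx":0,"dy":0.002,"dz":0.04,"spin":0},
  {"gripper":100,"dx":0,"dy":0,"dz":0.05,"spin":0},
  {"gripper":100,"dx":0,"dy":0,"dz":0.02,"spin":0},
  {"gripper":80,"dx":0,"dy":0,"dz":0.008,"spin":0},
  {"gripper":30,"dx":0,"dy":0,"dz":0,"spin":0},
  {"gripper":30,"dx":0,"dy":0,"dz":0,"spin":0},
  {"gripper":30,"dx":0,"dy":0,"dz":0,"spin":0},
  {"gripper":30,"dx":0,"dy":0,"dz":0,"spin":0},
])

```text
time: 16.8
ee_pos: [0.467, 0.0993, 0.0101]
eef_rot: [0.866, 0.499, 0.0, 0.0]
ft_force: [-0.6, -0.5, 5.3]
width: 0.0467
```

Run:
```python
from plan import *
st=read_state();print(st['ee_pos'],st['width']);st['ee_pos']=st['ee_pos']+[0,0,.09];plan(.652,.086,.1,60,4,st)
```

```text
[0.46704582 0.09925878 0.01011801] 0.046702055291209604
t 16.80 pos [0.467  0.0993 0.1001] th 59.9 delta [ 1.85e-01 -1.33e-02 -1.00e-04] spin -0.1 j7 -1.10 w 0.0467 F [-0.6 -0.5  5.3]
dx 0.0203 dy 0.0417 dz 0.0000 spin -0.02
dx 0.0203 dy 0.0417 dz 0.0000 spin -0.02
dx 0.0203 dy 0.0417 dz 0.0000 spin -0.02
dx 0.0203 dy 0.0417 dz 0.0000 spin -0.02
```

Call:
arm_command([
  {"gripper":30,"dx":0,"dy":0,"dz":-0.02,"spin":0},
  {"gripper":30,"dx":0,"dy":0,"dz":-0.04,"spin":0},
  {"gripper":30,"dx":0,"dy":0,"dz":-0.03,"spin":0},
  {"gripper":30,"dx":0.015,"dy":0.03,"dz":0,"spin":0},
  {"gripper":30,"dx":0.02,"dy":0.045,"dz":0,"spin":0},
  {"gripper":30,"dx":0.022,"dy":0.045,"dz":0,"spin":0},
  {"gripper":30,"dx":0.015,"dy":0.03,"dz":0,"spin":0},
  {"gripper":30,"dx":0.009,"dy":0.017,"dz":0.02,"spin":0},
])

```text
time: 17.8
ee_pos: [0.6543, 0.0857, 0.0818]
eef_rot: [0.867, 0.499, 0.002, 0.0]
ft_force: [-0.1, -0.1, -1.1]
width: 0.0469
```

Call:
arm_command([
  {"gripper":30,"dx":0,"dy":0,"dz":0.02,"spin":0},
  {"gripper":30,"dx":0,"dy":0,"dz":0.015,"spin":0},
  {"gripper":30,"dx":0,"dy":0,"dz":0,"spin":0},
  {"gripper":30,"dx":0,"dy":0,"dz":0,"spin":0},
  {"gripper":30,"dx":0,"dy":0,"dz":0,"spin":0},
  {"gripper":30,"dx":0,"dy":0,"dz":0,"spin":0},
  {"gripper":30,"dx":0,"dy":0,"dz":0,"spin":0},
  {"gripper":30,"dx":0,"dy":0,"dz":0,"spin":0},
])

```text
time: 18.8
ee_pos: [0.6517, 0.0857, 0.0446]
eef_rot: [0.866, 0.499, 0.0, 0.0]
ft_force: [-0.1, -0.0, -0.9]
width: 0.0467
```

```bash
python3 w.py w13; python3 plan.py .652 .086 .017 60 1
```

```text
t 18.85 pos [0.6517 0.0857 0.0446] th 59.9 delta [ 0.0003  0.0003 -0.0276] spin -0.1 j7 -1.03 w 0.0471 F [ 0.1 -0.9 -0.5]
dx 0.0004 dy 0.0001 dz 0.0276 spin -0.08
```

View pics/w13.png

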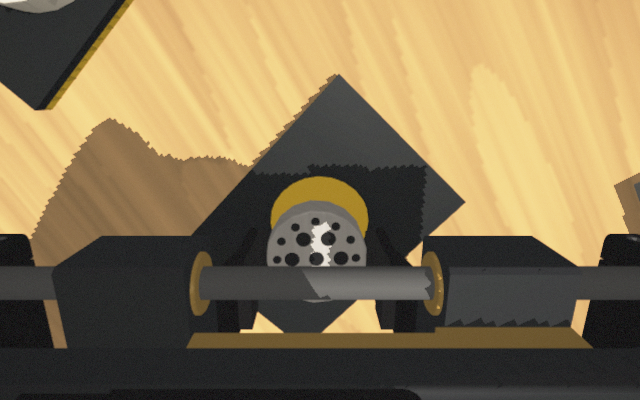

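Run:
```python
from h import *
import pickle
info=pickle.load(open('pics/w13.pkl','rb'))
e=np.array([.5015,.865])
for z in (.006,.013):
    P=plane(info,[[320,177],[271,220],[368,220]],z)[:,:2];print(z,P[0]-.029*e,(P[1]+P[2])/2,np.linalg.norm(P[1]-P[2]))
P=plane(info,[[316.5,200.5],[266,248],[366.5,248]],.0526)[:,:2];print(P[0]-.024*e,(P[1]+P[2])/2,np.linalg.norm(P[1]-P[2]))
```

```text
0.006 [0.65277229 0.08251927] [0.65399642 0.0850589 ] 0.05761162821053896
0.013 [0.65351801 0.08395528] [0.6552052  0.08727871] 0.055608725852169694
[0.65347978 0.08780524] [0.65381336 0.08858898] 0.046915841523127486
```

Call:
arm_command([
  {"gripper":30,"dx":-0.0025,"dy":0.001,"dz":0.01,"spin":0},
  {"gripper":30,"dx":0,"dy":0,"dz":0.01,"spin":0},
  {"gripper":30,"dx":0,"dy":0,"dz":0.005,"spin":0},
  {"gripper":30,"dx":0,"dy":0,"dz":0.002,"spin":0},
  {"gripper":30,"dx":0,"dy":0,"dz":0,"spin":0},
  {"gripper":30,"dx":0,"dy":0,"dz":0,"spin":0},
  {"gripper":30,"dx":0,"dy":0,"dz":0,"spin":0},
  {"gripper":30,"dx":0,"dy":0,"dz":0,"spin":0},
])

```text
time: 19.85
ee_pos: [0.6514, 0.083, 0.0177]
eef_rot: [0.866, 0.499, 0.0, 0.0]
ft_force: [0.1, 0.4, -1.4]
width: 0.0469
```

```bash
python3 w.py w14; python3 plan.py .652 .086 .017 60 1
```

```text
t 19.90 pos [0.6514 0.083  0.0177] th 59.9 delta [ 0.0006  0.003  -0.0007] spin -0.1 j7 -1.03 w 0.0469 F [ 0.5  0.4 -1.1]
dx 0.0029 dy -0.0010 dz 0.0007 spin -0.08
```

View pics/w14.png

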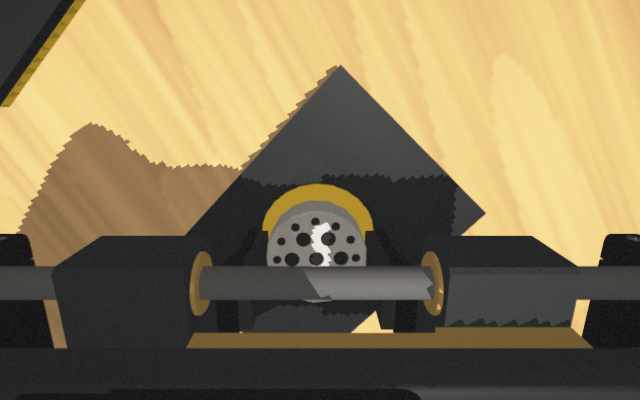

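No contact, and the plate (267–367) lies within the cut-out (262–373). Releasing.

Call:
arm_command([
  {"gripper":30,"dx":0,"dy":0,"dz":0.001,"spin":0},
  {"gripper":30,"dx":0,"dy":0,"dz":0,"spin":0},
  {"gripper":80,"dx":0,"dy":0,"dz":0,"spin":0},
  {"gripper":80,"dx":0,"dy":0,"dz":0,"spin":0},
  {"gripper":80,"dx":0,"dy":0,"dz":0,"spin":0},
  {"gripper":80,"dx":0,"dy":0,"dz":-0.02,"spin":0},
  {"gripper":100,"dx":0,"dy":0,"dz":-0.04,"spin":0},
  {"gripper":100,"dx":0,"dy":0,"dz":-0.05,"spin":0},
])

```text
time: 20.9
ee_pos: [0.651, 0.0831, 0.1285]
eef_rot: [0.866, 0.5, -0.0, -0.0]
ft_force: [0.7, -0.2, 0.7]
width: 0.0817
```

```bash
python3 w.py w15
python3 - <<'E'
from h import *
import pickle
im=np.load('pics/top0.npy');info=cams.camera_info('top')
# knife from top0: hub top centre
c=im[240:285,185:230];cv2.imwrite('pics/kn.png',cv2.resize(c[:,:,::-1],None,fx=12,fy=12,interpolation=cv2.INTER_CUBIC))
E
```

```text
(no output)
```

View pics/w15.png

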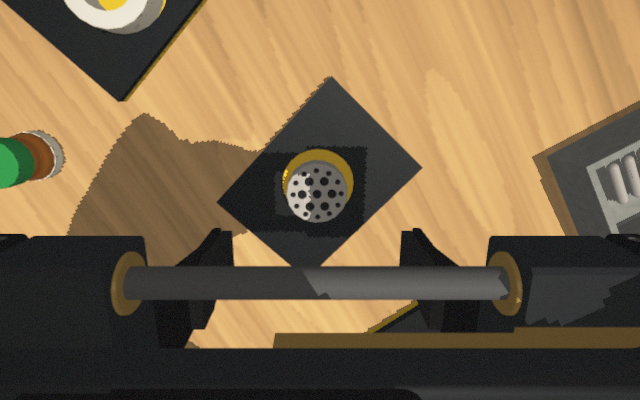

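View pics/kn.png

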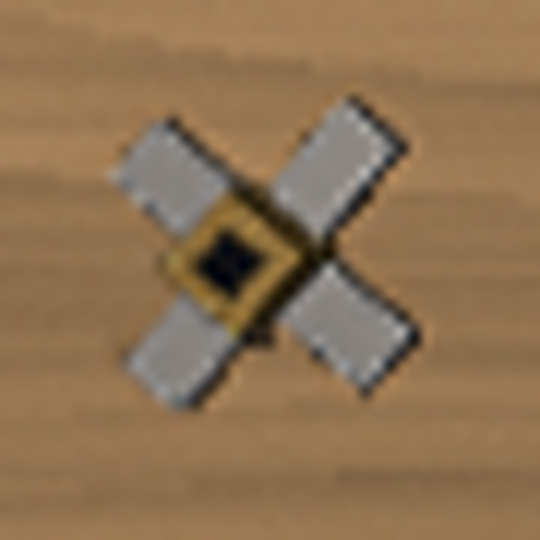

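The plate is down in its cut-out at (318,190). The knife's arms point about 51° and −39°. Moving above it.

```bash
python3 plan.py .357 .284 .13 51.4 7
```

```text
t 20.95 pos [0.6541 0.0844 0.1367] th 59.9 delta [-0.2971  0.1996 -0.0067] spin 8.5 j7 -0.98 w 0.0838 F [2.6 1.3 6. ]
dx 0.0034 dy -0.0510 dz 0.0010 spin 1.22
dx 0.0023 dy -0.0511 dz 0.0010 spin 1.22
dx 0.0012 dy -0.0511 dz 0.0010 spin 1.22
dx 0.0001 dy -0.0511 dz 0.0010 spin 1.22
dx -0.0009 dy -0.0511 dz 0.0010 spin 1.22
dx -0.0020 dy -0.0511 dz 0.0010 spin 1.22
dx -0.0031 dy -0.0510 dz 0.0010 spin 1.22
```

Call:
arm_command([
  {"gripper":100,"dx":0.003,"dy":-0.04,"dz":0,"spin":1.2},
  {"gripper":100,"dx":0.002,"dy":-0.053,"dz":0,"spin":1.2},
  {"gripper":100,"dx":0.001,"dy":-0.054,"dz":0,"spin":1.2},
  {"gripper":100,"dx":0,"dy":-0.054,"dz":0,"spin":1.2},
  {"gripper":100,"dx":-0.001,"dy":-0.054,"dz":0,"spin":1.2},
  {"gripper":100,"dx":-0.002,"dy":-0.053,"dz":0,"spin":1.2},
  {"gripper":100,"dx":-0.003,"dy":-0.048,"dz":0,"spin":1.2},
  {"gripper":100,"dx":0,"dy":0,"dz":0,"spin":0},
])

```text
time: 21.95
ee_pos: [0.3527, 0.2834, 0.1277]
eef_rot: [0.899, 0.437, 0.001, 0.001]
ft_force: [1.0, -0.1, -0.5]
width: 0.0869
```

```bash
python3 w.py w16; python3 plan.py .357 .284 .13 51.4 1
```

```text
t 22.00 pos [0.3546 0.282  0.1276] th 51.7 delta [0.0024 0.002  0.0024] spin 0.3 j7 -1.53 w 0.0869 F [ 0.1 -0.9 -0.6]
dx 0.0030 dy 0.0007 dz -0.0024 spin 0.31
```

View pics/w16.png

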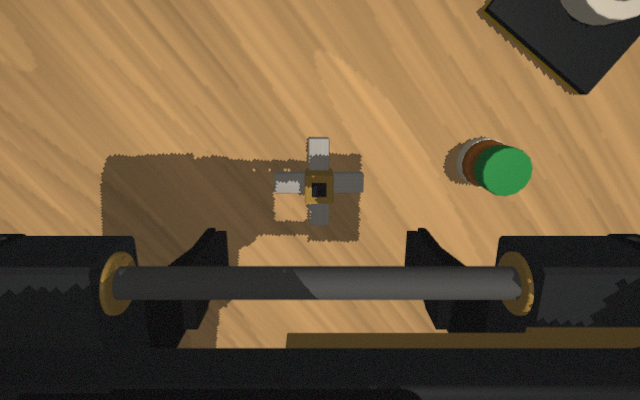

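The knife is at (319,183), its arms square to the tool (tips at (274,184), (363,182), (318,138) and (319,224)).

```bash
python3 - <<'E'
from h import *
import pickle
info=pickle.load(open('pics/w16.pkl','rb'))
P=plane(info,[[274.5,184],[363,182],[318,137.5],[318.5,224]],.010)[:,:2];print(P,(P[0]+P[1])/2,(P[2]+P[3])/2)
for a,b in ((0,1),(3,2)): d=P[b]-P[a];print(np.degrees(np.arctan2(d[1],d[0])),np.linalg.norm(d))
print(plane(info,[[319,190]],.030))
E
python3 plan.py .357 .284 .012 51.4 1
```

```text
[[0.32856057 0.30605778]
 [0.38551077 0.26339423]
 [0.37901583 0.31374042]
 [0.33529782 0.25724479]] [0.35703567 0.28472601] [0.35715683 0.28549261]
-36.838272731964864 0.07115829851845794
52.26621590104924 0.07143542761863549
[[0.35677417 0.28434392 0.03      ]]
t 22.00 pos [0.3546 0.282  0.1276] th 51.7 delta [ 0.0024  0.002  -0.1156] spin 0.3 j7 -1.53 w 0.0869 F [ 0.1 -0.9 -0.6]
dx 0.0030 dy 0.0007 dz 0.1156 spin 0.31
```

Call:
arm_command([
  {"gripper":100,"dx":0.0035,"dy":0,"dz":0.04,"spin":-0.7},
  {"gripper":80,"dx":0,"dy":0,"dz":0.04,"spin":0},
  {"gripper":60,"dx":0,"dy":0,"dz":0.025,"spin":0},
  {"gripper":50,"dx":0,"dy":0,"dz":0.008,"spin":0},
  {"gripper":50,"dx":0,"dy":0,"dz":0,"spin":0},
  {"gripper":50,"dx":0,"dy":0,"dz":0,"spin":0},
  {"gripper":50,"dx":0,"dy":0,"dz":0,"spin":0},
  {"gripper":50,"dx":0,"dy":0,"dz":0,"spin":0},
])

```text
time: 23.0
ee_pos: [0.3577, 0.2838, 0.014]
eef_rot: [0.898, 0.44, 0.0, 0.0]
ft_force: [-0.1, -1.0, -0.8]
width: 0.0435
```

```bash
python3 plan.py .357 .2848 .014 52 1
```

```text
t 23.00 pos [0.3577 0.2838 0.014 ] th 52.2 delta [-0.0007  0.001   0.    ] spin 0.2 j7 -1.72 w 0.0435 F [-0.1 -1.  -0.8]
dx 0.0004 dy -0.0011 dz -0.0000 spin 0.21
```

Call:
arm_command([
  {"gripper":0,"dx":0,"dy":-0.001,"dz":0,"spin":0},
  {"gripper":0,"dx":0,"dy":0,"dz":0,"spin":0},
  {"gripper":0,"dx":0,"dy":0,"dz":0,"spin":0},
  {"gripper":0,"dx":0,"dy":0,"dz":0,"spin":0},
  {"gripper":0,"dx":0,"dy":0,"dz":-0.02,"spin":0},
  {"gripper":0,"dx":0,"dy":0,"dz":-0.04,"spin":0},
  {"gripper":0,"dx":0,"dy":0,"dz":-0.04,"spin":0},
  {"gripper":0,"dx":0,"dy":0,"dz":-0.02,"spin":0},
])

```text
time: 24.0
ee_pos: [0.3569, 0.2849, 0.1353]
eef_rot: [0.898, 0.44, 0.001, 0.0]
ft_force: [0.6, 0.8, -2.3]
width: 0.0214
```

```bash
python3 w.py w17; python3 plan.py .609 -.251 .11 85.4 12
```

```text
t 24.05 pos [0.3576 0.2855 0.1369] th 52.2 delta [ 0.2514 -0.5365 -0.0269] spin -33.2 j7 -1.52 w 0.0218 F [1.9 1.7 1.5]
dx -0.0225 dy 0.0439 dz 0.0022 spin -2.76
dx -0.0246 dy 0.0428 dz 0.0022 spin -2.76
dx -0.0266 dy 0.0416 dz 0.0022 spin -2.76
dx -0.0286 dy 0.0402 dz 0.0022 spin -2.76
dx -0.0305 dy 0.0388 dz 0.0022 spin -2.76
dx -0.0324 dy 0.0373 dz 0.0022 spin -2.76
dx -0.0341 dy 0.0357 dz 0.0022 spin -2.76
dx -0.0358 dy 0.0340 dz 0.0022 spin -2.76
dx -0.0374 dy 0.0322 dz 0.0022 spin -2.76
dx -0.0389 dy 0.0304 dz 0.0022 spin -2.76
dx -0.0403 dy 0.0285 dz 0.0022 spin -2.76
dx -0.0417 dy 0.0265 dz 0.0022 spin -2.76
```

View pics/w17.png

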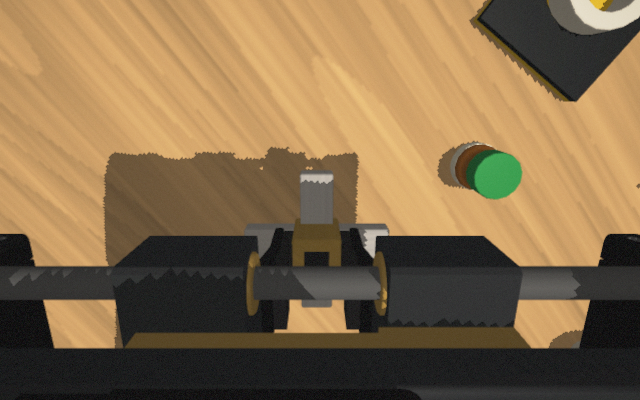

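The knife is held square by its hub at (317,240), width 21.6 mm. Carrying it to its insert.

Call:
arm_command([
  {"gripper":0,"dx":-0.022,"dy":0.044,"dz":0,"spin":-2.8},
  {"gripper":0,"dx":-0.025,"dy":0.043,"dz":0,"spin":-2.8},
  {"gripper":0,"dx":-0.027,"dy":0.042,"dz":0,"spin":-2.8},
  {"gripper":0,"dx":-0.029,"dy":0.04,"dz":0,"spin":-2.8},
  {"gripper":0,"dx":-0.03,"dy":0.039,"dz":0,"spin":-2.8},
  {"gripper":0,"dx":-0.032,"dy":0.037,"dz":0,"spin":-2.8},
  {"gripper":0,"dx":-0.034,"dy":0.036,"dz":0,"spin":-2.8},
  {"gripper":0,"dx":-0.036,"dy":0.034,"dz":0,"spin":-2.8},
])

```text
time: 25.05
ee_pos: [0.5256, -0.0746, 0.1326]
eef_rot: [0.795, 0.607, -0.0, -0.0]
ft_force: [0.7, 1.4, -0.3]
width: 0.0219
```

Call:
arm_command([
  {"gripper":0,"dx":-0.037,"dy":0.032,"dz":0.01,"spin":-2.8},
  {"gripper":0,"dx":-0.039,"dy":0.03,"dz":0.01,"spin":-2.8},
  {"gripper":0,"dx":-0.04,"dy":0.028,"dz":0.005,"spin":-2.8},
  {"gripper":0,"dx":-0.03,"dy":0.02,"dz":0,"spin":-2.4},
  {"gripper":0,"dx":-0.012,"dy":0.006,"dz":0,"spin":0},
  {"gripper":0,"dx":0,"dy":0,"dz":0,"spin":0},
  {"gripper":0,"dx":0,"dy":0,"dz":0,"spin":0},
  {"gripper":0,"dx":0,"dy":0,"dz":0,"spin":0},
])

```text
time: 26.05
ee_pos: [0.6093, -0.2494, 0.1089]
eef_rot: [0.734, 0.679, 0.0, 0.0]
ft_force: [-0.3, -0.2, -0.5]
width: 0.0218
```

```bash
python3 w.py w18; python3 plan.py .609 -.251 .04 85.4 1
```

```text
t 26.10 pos [ 0.6093 -0.2497  0.1089] th 85.5 delta [-0.0003 -0.0013 -0.0689] spin 0.1 j7 0.01 w 0.0219 F [ 0.5  0.2 -1.4]
dx -0.0014 dy -0.0002 dz 0.0689 spin 0.09
```

View pics/w18.png

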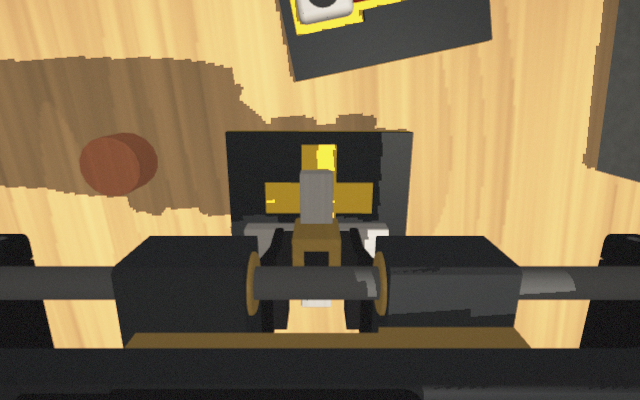

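In view: the cross cut-out (end of its upper arm at row 145, columns 302–336; side arm from 265 to 373, rows 183–213) and the knife's front arm at (301–333, from row 170).

Run:
```python
from h import *
import pickle
info=pickle.load(open('pics/w18.pkl','rb'))
a=np.radians(85.4);e=np.array([np.cos(a),np.sin(a)])
for z in (.006,.013):
    P=plane(info,[[302,145],[336,145],[265,198],[373,198]],z)[:,:2];print(z,(P[0]+P[1])/2-.041*e,(P[2]+P[3])/2,np.linalg.norm(P[2]-P[3]))
P=plane(info,[[227,133],[413,132]],.013)[:,:2];d=P[1]-P[0];print('ang',np.degrees(np.arctan2(d[1],d[0]))+90,np.linalg.norm(d),P)
# held knife: arm top at z tcp-.014+.010
P=plane(info,[[301,171],[332.5,171],[317,171]],.1049)[:,:2];print(P,P[2]-.036*e)
```

```text
0.006 [ 0.61105219 -0.2544565 ] [ 0.61122205 -0.25431087] 0.08316215425684353
0.013 [ 0.61107495 -0.25347848] [ 0.611327   -0.25225957] 0.08097032178753072
ang 85.8078643252486 0.13267700584416342 [[ 0.54956908 -0.19891974]
 [ 0.68189111 -0.2086186 ]]
[[ 0.60522773 -0.21138236]
 [ 0.62009202 -0.2125515 ]
 [ 0.61277785 -0.2119762 ]] [ 0.60989069 -0.24786024]
```

Call:
arm_command([
  {"gripper":0,"dx":-0.004,"dy":0.001,"dz":0.03,"spin":0},
  {"gripper":0,"dx":0,"dy":0,"dz":0.03,"spin":0},
  {"gripper":0,"dx":0,"dy":0,"dz":0.014,"spin":0},
  {"gripper":0,"dx":0,"dy":0,"dz":0,"spin":0},
  {"gripper":0,"dx":0,"dy":0,"dz":0,"spin":0},
  {"gripper":0,"dx":0,"dy":0,"dz":0,"spin":0},
  {"gripper":0,"dx":0,"dy":0,"dz":0,"spin":0},
  {"gripper":0,"dx":0,"dy":0,"dz":0,"spin":0},
])

```text
time: 27.1
ee_pos: [0.6101, -0.2549, 0.0349]
eef_rot: [0.735, 0.678, 0.0, 0.0]
ft_force: [-0.4, 0.2, -1.1]
width: 0.022
```

```bash
python3 w.py w19; python3 plan.py .610 -.2535 .02 85.6 1
```

```text
t 27.15 pos [ 0.61   -0.2548  0.0347] th 85.4 delta [-0.      0.0013 -0.0147] spin -0.2 j7 -0.01 w 0.0217 F [-0.   0.2 -1.3]
dx 0.0013 dy -0.0001 dz 0.0147 spin -0.18
```

View pics/w19.png

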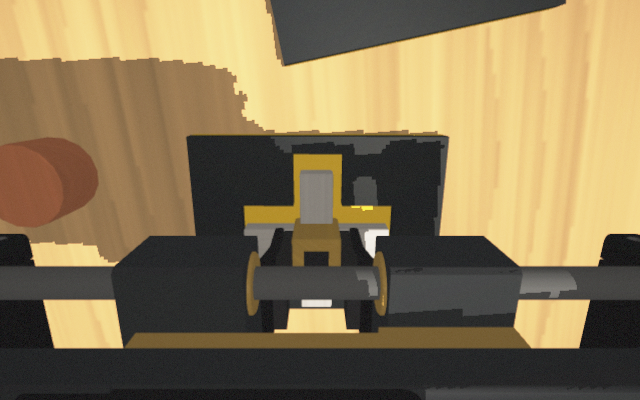

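Run:
```python
from h import *
import pickle
info=pickle.load(open('pics/w19.pkl','rb'))
a=np.radians(85.5);e=np.array([np.cos(a),np.sin(a)])
P=plane(info,[[317,170.5]],.0307)[0,:2];print('knife',P-.036*e)
for z in (.006,.013):
    P=plane(info,[[293.5,154.5],[341.5,154.5],[245,214],[390,214],[270,206]],z)[:,:2];print(z,(P[0]+P[1])/2-.041*e,(P[2]+P[3])/2, P[4]-.013*e)
```

```text
knife [ 0.61084911 -0.25317896]
0.006 [ 0.61106139 -0.25466987] [ 0.61161359 -0.24742563] [ 0.58449892 -0.25355616]
0.013 [ 0.61112812 -0.25350699] [ 0.61177767 -0.24503407] [ 0.58561639 -0.25141412]
```

Knife and cut-out centres agree within 1 mm. Lowering.

Call:
arm_command([
  {"gripper":0,"dx":0,"dy":0,"dz":0.005,"spin":0},
  {"gripper":0,"dx":0,"dy":0,"dz":0.005,"spin":0},
  {"gripper":0,"dx":0,"dy":0,"dz":0.004,"spin":0},
  {"gripper":0,"dx":0,"dy":0,"dz":0,"spin":0},
  {"gripper":0,"dx":0,"dy":0,"dz":0,"spin":0},
  {"gripper":0,"dx":0,"dy":0,"dz":0,"spin":0},
  {"gripper":0,"dx":0,"dy":0,"dz":0,"spin":0},
  {"gripper":0,"dx":0,"dy":0,"dz":0,"spin":0},
])

```text
time: 28.15
ee_pos: [0.61, -0.2548, 0.0206]
eef_rot: [0.735, 0.678, -0.0, 0.0]
ft_force: [-0.4, -0.0, -2.0]
width: 0.0219
```

```bash
python3 w.py w20; python3 plan.py .610 -.2535 .02 85.6 1
```

```text
t 28.20 pos [ 0.61   -0.2548  0.0206] th 85.4 delta [ 0.      0.0013 -0.0006] spin -0.2 j7 -0.02 w 0.0215 F [ 0.  -0.4 -0.6]
dx 0.0013 dy -0.0001 dz 0.0006 spin -0.18
```

View pics/w20.png

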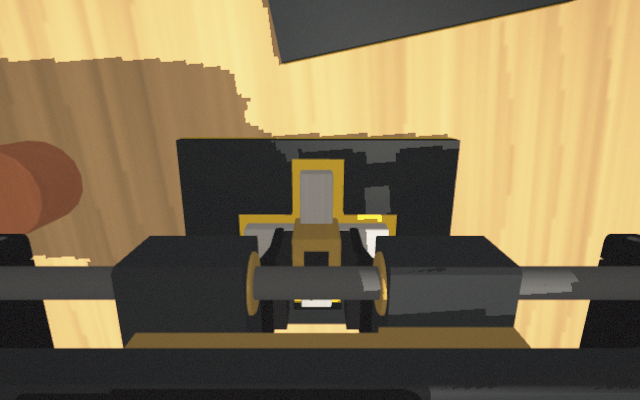

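The knife is in the cut-out with a yellow margin on every visible side. Releasing, lifting and backing away.

Call:
arm_command([
  {"gripper":0,"dx":0,"dy":0,"dz":0.0005,"spin":0},
  {"gripper":60,"dx":0,"dy":0,"dz":0,"spin":0},
  {"gripper":60,"dx":0,"dy":0,"dz":0,"spin":0},
  {"gripper":60,"dx":0,"dy":0,"dz":0,"spin":0},
  {"gripper":60,"dx":0,"dy":0,"dz":-0.02,"spin":0},
  {"gripper":60,"dx":0,"dy":0,"dz":-0.04,"spin":0},
  {"gripper":60,"dx":0,"dy":0,"dz":-0.05,"spin":0},
  {"gripper":60,"dx":0,"dy":0,"dz":-0.05,"spin":0},
])

```text
time: 29.2
ee_pos: [0.61, -0.2545, 0.1833]
eef_rot: [0.735, 0.678, 0.0, 0.001]
ft_force: [-0.3, -1.4, -0.7]
width: 0.0522
```

Call:
arm_command([
  {"gripper":60,"dx":-0.05,"dy":0,"dz":0,"spin":0},
  {"gripper":60,"dx":-0.05,"dy":-0.02,"dz":0,"spin":0},
  {"gripper":60,"dx":-0.05,"dy":-0.03,"dz":0,"spin":0},
  {"gripper":60,"dx":-0.05,"dy":-0.03,"dz":0,"spin":0},
  {"gripper":60,"dx":-0.03,"dy":-0.03,"dz":0,"spin":0},
  {"gripper":60,"dx":0,"dy":0,"dz":0,"spin":0},
  {"gripper":60,"dx":0,"dy":0,"dz":0,"spin":0},
  {"gripper":60,"dx":0,"dy":0,"dz":0,"spin":0},
])

```text
time: 30.2
ee_pos: [0.4834, -0.4737, 0.1808]
eef_rot: [0.734, 0.679, 0.0, 0.0]
ft_force: [-0.8, -0.3, 0.9]
width: 0.052
```

```bash
python3 - <<'E'
from h import *
im=save('top','top3.png');cv2.imwrite('pics/top3c.png',cv2.resize(im[110:290,180:480,::-1],None,fx=2.6,fy=2.6,interpolation=cv2.INTER_CUBIC))
im=save('scene','scene3.png');cv2.imwrite('pics/scene3c.png',cv2.resize(im[130:310,160:480,::-1],None,fx=2.5,fy=2.5,interpolation=cv2.INTER_CUBIC))
print(read_state()['time'])
E
sed -e 's/top0/top3/' -e 's/crop0/c3/' m.py > m3.py; python3 m3.py | grep -E 'white|steel|green|red'
```

```text
30.3
red px [361. 138.] cen [ 0.6764 -0.1065] rect [ 0.6764 -0.1066] [0.0725 0.0183] 6.1 circ [ 0.6761 -0.1039] 0.0364
white px [211. 164.] cen [0.6033 0.2799] rect [0.6037 0.2793] [0.0578 0.0569] 2.2 circ [0.6033 0.2798] 0.0299
steel px [320. 222.] cen [ 0.458  -0.0046] rect [ 0.4582 -0.0052] [0.0454 0.0454] 45.7 circ [ 0.4581 -0.0044] 0.0239
steel px [416. 174.] cen [ 0.5844 -0.252 ] rect [ 0.5841 -0.2532] [0.0154 0.0186] 89.3 circ [ 0.5841 -0.2519] 0.0114
steel px [427. 166.] cen [ 0.6079 -0.2803] rect [ 0.608  -0.2804] [0.0131 0.0182] 0.5 circ [ 0.6078 -0.2803] 0.0111
steel px [408. 164.] cen [ 0.6116 -0.2313] rect [ 0.6115 -0.2313] [0.0244 0.0143] 80.9 circ [ 0.6126 -0.2311] 0.013
steel px [211. 164.] cen [0.6055 0.2837] rect [0.6062 0.2836] [0.0587 0.0577] 2.2 circ [0.6053 0.2838] 0.0311
steel px [418. 155.] cen [ 0.6352 -0.2564] rect [ 0.6342 -0.2564] [0.0155 0.0186] 89.3 circ [ 0.6354 -0.2564] 0.0113
steel px [363. 159.] cen [ 0.6245 -0.1133] rect [ 0.6245 -0.1132] [0.0335 0.0313] 8.0 circ [ 0.6241 -0.113 ] 0.0215
steel px [288. 148.] cen [0.6517 0.0838] rect [0.6523 0.0839] [0.0453 0.0447] 45.5 circ [0.652  0.0838] 0.0234
green px [231. 216.] cen [0.4687 0.2163] rect [0.4681 0.2171] [0.0323 0.035 ] 0.7 circ [0.4679 0.2166] 0.0182
```

View pics/top3c.png

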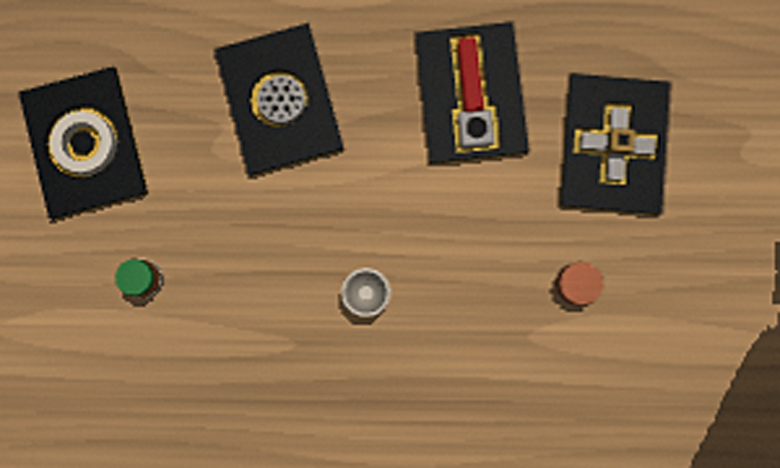

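View pics/scene3c.png

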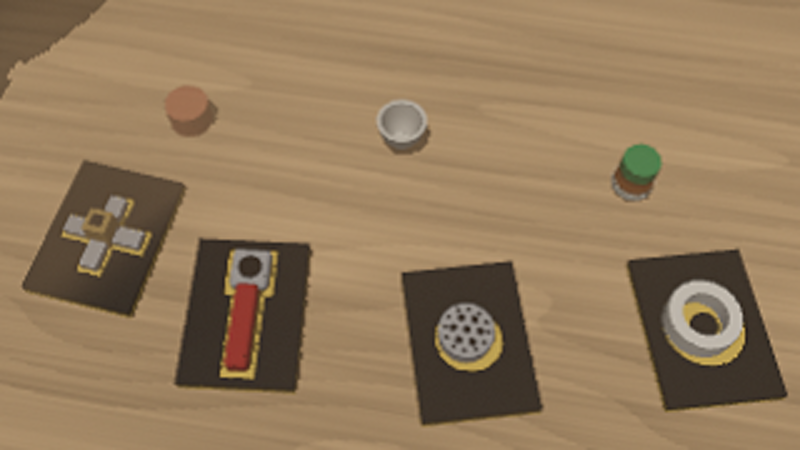

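All four parts lie flat in their cut-outs with yellow showing around them. The jar and ramekin are at the same positions as at the start, and the gripper is clear. Handing in.

```bash
python3 -c "
from bench import job;print(job.close_job())"
```

```text
the job is handed in; nothing more can be done
None
```

I put all four parts away, in the order key, locking ring, perforated plate, cross knife, and handed the job in at about 30 s of the 104 s allowed. No verdict was reported.

**Parts:** The last top and scene pictures show each part flat, right way up and inside its own cut-out, with the yellow floor visible around it. By the top camera, the ring and plate are about 2 to 4 mm from their insert centres. The knife and key are within about 3 mm by the same pictures, less directly measured. The limit is 10 mm. I judged depth and level from the pictures and from the gripper's release height; there was no direct height measurement.

**Bystanders:** The ramekin and spice jar measured within 0.1 mm of their starting positions. The gripper was open and well clear of everything. Wrist force readings stayed at or below about 7 N.

**Disagreements:** The wrist and top cameras differed by 2 to 4 mm on insert and held-part positions. I placed the parts between the two readings, checking the wrist view just before each release. The first move call was refused because a row left out some fields; nothing moved, and I resent it.

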